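Lock a new cartridge into the worktop water filter

ROBOT

A 7-joint arm with a two-finger parallel gripper is mounted at the origin on a cart in front of the work surface, level with it; the furniture and walls round the work are solid. World frame = base frame: x ahead of the robot, y to its left, z up, the work surface at z = 0. Lengths are in m, angles in rad, forces in N, time in s.
With the tool pointing down it reaches from about 0.4 to 0.85 m from the base axis. Payload 10.4 kg.
Tool frame: the origin (TCP) lies midway between the tips of the shut fingers; the grasp point (between the pads) lies 19 mm behind it; z points along the fingers, y is the line along which they close (so a half turn about z gives the same grasp; the last joint's range is limited). The gripper opens to 87 mm and grips with 3 to 60 N. Pads are 19 mm wide; open, the fingers measure 117 mm over their backs; the gripper's body (75 mm by 190 mm) begins 51 mm behind the grasp point.
Start: joints at [1.186, 0.332, -0.065, 1.46, 0.022, 1.35, -0.088], TCP at [0.221, -0.585, 0.197] pointing down, gripper open.
Joint ranges: [-2.6, 2.6], [-0.5, 2.12], [-1.47, 1.34], [0.16, 2.42], [-1.27, 4.41], [0.06, 2.06], [-2.6, 2.6]. Speed limits (rad/s): [2.22, 2.22, 2.79, 2.79, 3.14, 3.14, 3.14].

INTERFACE

Orientations are given as a unit quaternion [x, y, z, w].
In Python, from bench import r gives the robot as it stands.
- The arm moves only by the tool apply_moves, never from a script. Its argument "steps" is a list of rows, each a list of 7 numbers: the turn, a rotation vector about the tool's x, y, z in rad, then the shift along the tool's x, y, z in mm, then the opening, from -1 (shut) to 1 (fully open). In form: [[ax, ay, az, x, y, z, claw], ...]. A call has 1 to 20 rows; each row is the pose to reach, as a shift and turn from the pose commanded when the call began, along the tool's axes at that moment; what a row does not reach only later rows make up. A row lasts 1/12 s, in which the tool goes at most 41.7 mm and 7.16 degrees, less where a joint would pass 70% of its speed; a pose out of reach is approached as far as the arm can. A call with a gripper value outside its range is refused whole. The fingers move at their own pace and stop on an object; "force" is the grip in N (left out, the last holds). Time passes only in rows, so rows that repeat a pose let the fingers close. It gives the time, the measured TCP pose, the force, the opening and the grip force at its end, in the units of the state.
- r.read_state(): the state, without advancing time (a new reading comes with each control period).
- r.camera(name): name is "scene" or "top" or "wrist"; returns a dict with "pixels" (420x560x3 uint8, red, green, blue), "z_map" (420x560 float32, m along the optical axis (not along the pixel's ray), 0 where there is no reading), "fovy" (degrees; the focal length in pixels is half the picture's height over the tangent of half this angle, whatever the lens; pixels are square), "cx", "cy" (the principal point, pixels), "position" and "orientation" of the camera in the world. Camera axes: x right, y down, z forward; pixel columns grow to the right and rows downward; lengths in m; the calibration is good to about 2 mm. The wrist camera is an equidistant fisheye: a pixel r from the principal point sees the ray r / f radians off the axis. A picture is of the moment at which its call begins.
- r.close_job(): hands the job in; it is judged then, once.
The state is a dict: "time": time; "joint_positions": joint angles; "joint_vel": joint speeds; "joint_torque": joint torques, N m; "ee_pos": TCP position; "eef_rot": TCP orientation; "ft_force": force on the tool from outside, world axes, zero at the start; "torque": the same for the moment, N m; "width": finger opening in m; "grip_force": force on a finger pad.
Only numpy, scipy, OpenCV 4.12 (cv2) and the standard library are available. Lean on these libraries where they do the work, as an engineer would, in place of code of your own. Each camera call takes 0.05 s, during which the arm holds its last target. There are 200 camera calls.

TASK

Pull the dust cap out of the water filter's sloping mouth and stand it, knob up, on the chopping board. Then take the new cartridge (the one with a flat wing on top and two small lugs on its neck), push it fully into the mouth and twist it clockwise, seen from above the mouth, about a quarter turn until it clicks locked; let go of it. Leave the old cartridge with the round knob, the jar, the bottle, the spice jar and the can where they stand, upright.

Things in the scene. Friction and masses are not known exactly. Their poses are not given: they have to be found in the camera images.
- filter: white worktop water filter, fixed; origin under the middle of its foot (foot 140 x 124 mm, 26 mm high), z up, -x is its front. Its round head (74 mm across) leans forward: its axis is tilted 30 degrees from vertical towards the filter's -x. A post 44 x 70 mm, 108 mm high, stands behind the head.
- socket: bayonet mouth in the filter's head; origin in the middle of the mouth, in the rim's plane (112 mm above the worktop); z straight out of the mouth (30 degrees from vertical); x: where the wing and lugs of a LOCKED cartridge point, either way round. Opening 40 mm across, rim 8 mm thick with two notches for lugs, centred 75 degrees anticlockwise (seen from outside) from +x and -x, 44 degrees wide, out to r = 28 mm.
- mouth (a point): middle of the mouth, axes as the socket. With its wing 75 (+-5) degrees anticlockwise from socket x a cartridge goes in 22 mm, until its shoulder rests on the rim; it then turns 75 degrees clockwise, to a fixed stop 1 degree past x; the wrong way is blocked. One raised stud on the rim marks each notch, two studs each locked position.
- latch_a (a joint): one of two sprung catches in the mouth, m: 0 = sprung home, up to 0.006 = pushed outward. From 35 to 19 degrees before the end of the turn the lugs push the catches aside (about 0.15 N m in all); then they snap back behind the lugs
- latch_b (a joint): the other catch, same meaning
- dust_cap: loose grey cap, 50 g, at the start in the mouth: plug 35 mm across, 10 mm long, then a disc 54 mm across, 6 mm thick, then a round knob 18 mm across, 30 mm tall, 46 mm in all; origin at the middle of the plug's underside, z towards the knob. Its disc rests on the rim, so the knob is tilted like the mouth (it may lie up to 3 mm off centre)
- cap_knob (a point): middle of the cap's knob, 31 mm above the cap's underside, 15 mm above the disc
- cartridge: new cartridge, loose, white, 0.13 to 0.25 kg, standing neck down, 98 mm tall; origin under the neck, z up its axis, x along the wing and through both lugs. Neck 37 mm across, 22 mm long, tapered to 30 mm at the tip; lugs reach 25 mm from the axis (10 mm wide, 5 to 12 mm above the underside); body 56 mm across from 22 to 60 mm; wing from 60 to 98 mm, 44 mm long (x), 14 mm thick (y)
- cartridge_mid (a point): middle of the cartridge, 49 mm above its underside, axes as the cartridge
- cartridge_wing (a point): middle of the wing to grip, 82 mm above the cartridge's underside
- old_cartridge: the other cartridge, white, loose: same body, but a round knob (28 mm across, 60 to 90 mm above its underside) instead of a wing and a thicker threaded neck (48 mm) without lugs, which does not fit; origin under its middle. To be left alone. Behind the cartridges (x over 0.57) the flap of a boiler overhangs the worktop at 60 to 110 mm height
- old_cartridge_mid (a point): middle of the old cartridge, 45 mm up
- board: white chopping board, 200 (x) x 300 (y) x 10 mm, fixed; origin in the middle of its underside, on the worktop. A microwave oven 0.36 m high stands close behind it (front at x = 0.6)
- jam_jar_mid (a point): middle of a jar with a green lid standing on the board, 62 mm across, 86 mm tall
- oil_bottle_mid (a point): middle of a tall oil bottle, 61 mm across, 268 mm tall
- spice_jar_mid (a point): middle of a spice jar, 41 mm across, 105 mm tall
- drink_can_mid (a point): middle of a drink can, 66 mm across, 115 mm tall
Things that resemble listed ones, but are neither listed nor needed, are in the scene too. Leave any yellow look-alike of the part that bears spice_jar_mid alone.

How it is judged:
On the way, in this order (a step that is already met when the one before it is completed fails the run):
1. the dust cap stands on the chopping board (x of cap_knob in the frame of board between -0.09 and 0.09 m and y of cap_knob in the frame of board between -0.14 and 0.14 m and z of cap_knob in the frame of board between 0.034 and 0.048 m and angle between dust_cap's own z axis and vertical below 0.2 rad and linear speed of dust_cap below 0.02 m/s), for 0.2 s.
2. the cartridge is in the mouth, not yet turned home (z of cartridge in the frame of socket between -0.03 and -0.014 m and distance between cartridge and mouth below 0.03 m and angle between the x axis of cartridge and the x axis of socket, either way round above 0.6 rad), for 0.05 s.
At the end, for the whole second after the job is handed in: Cartridge locked in the mouth: seated 16 to 27 mm deep, within 5 mm and 0.15 rad of the axis, wing within 0.12 rad of the locked direction, both catches home (1.5 mm), at rest. Cap knob up (0.2 rad) at rest on the board, 10 mm inside its edges. Bystanders upright (0.2 rad) (all of step 1 and z of cartridge in the frame of socket between -0.027 and -0.016 m and x of cartridge in the frame of socket between -0.005 and 0.005 m and y of cartridge in the frame of socket between -0.005 and 0.005 m and angle between the z axis of cartridge and the z axis of socket, either way round below 0.15 rad and angle between the x axis of cartridge and the x axis of socket, either way round below 0.12 rad and value of joint each of latch_a, latch_b below 0.0015 m and linear speed of cartridge below 0.02 m/s and angle between each of old_cartridge_mid, jam_jar_mid, oil_bottle_mid, spice_jar_mid, drink_can_mid's own z axis and vertical below 0.2 rad); the robot touches nothing.
It fails at once if the old cartridge is pushed more than 30 mm from its place or tipped (distance of old_cartridge_mid from where it was at the start of the episode above 0.03 m or angle between old_cartridge_mid's own z axis and vertical above 0.35 rad).
It fails at once if the jam jar is pushed more than 30 mm from its place or tipped (distance of jam_jar_mid from where it was at the start of the episode above 0.03 m or angle between jam_jar_mid's own z axis and vertical above 0.35 rad).
It fails at once if the oil bottle is pushed more than 30 mm from its place or tipped (distance of oil_bottle_mid from where it was at the start of the episode above 0.03 m or angle between oil_bottle_mid's own z axis and vertical above 0.35 rad).
It fails at once if the spice jar is pushed more than 30 mm from its place or tipped (distance of spice_jar_mid from where it was at the start of the episode above 0.03 m or angle between spice_jar_mid's own z axis and vertical above 0.35 rad).
It fails at once if the drink can is pushed more than 30 mm from its place or tipped (distance of drink_can_mid from where it was at the start of the episode above 0.03 m or angle between drink_can_mid's own z axis and vertical above 0.35 rad).
It also fails if it takes over 64 s, if anything falls off the work surface, if the arm or the gripper's body presses on something with over 40 N, if the wrist force passes 120 N, or if a joint passes its speed limit or range.

## Working session

There is one attempt and no reset: what is moved stays moved. The work goes in short steps, Python scripts to look and compute and a tool call to move; the robot and the scene stay as the last step left them, time stands still between calls to the robot, and variables do not carry over. Pictures are saved under pics/ and viewed, at most 10 in all, crops included, and the job is handed in when it is done.

Besides the shell and the picture viewer there is one more tool, called after "Emit:" in YAML: its name, and indented under it one key for each argument. apply_moves: Moves the arm, as the interface text tells. Its arguments: {"type":"object","properties":{"steps":{"type":"array","items":{"type":"array","items":{"type":"number"}}},"force":{"type":"number"}},"required":["steps"]}

```bash
mkdir -p pics; ls
cat > h.py <<'E'
import numpy as np, cv2
from scipy.spatial.transform import Rotation as R
from bench import r
def cloud(c):
    h,w=c["z_map"].shape; f=h/2/np.tan(np.radians(c["fovy"])/2)
    v,u=np.mgrid[:h,:w]; z=c["z_map"]; x=(u-c["cx"])/f; y=(v-c["cy"])/f
    P=np.stack([x*z,y*z,z],-1)
    return P@R.from_quat(c["orientation"]).as_matrix().T+c["position"]
E
python3 - <<'E'
from h import *
s=r.read_state(); print(s)
ims=[]
for n in ["scene","top"]:
    c=r.camera(n); np.savez(n+".npz",**c); print(n,c["position"],c["orientation"],c["fovy"],c["cx"],c["cy"])
    cv2.imwrite(f"pics/{n}0.png",cv2.resize(c["pixels"][:,:,::-1],None,fx=1.42,fy=1.42,interpolation=cv2.INTER_CUBIC))
E
```

```text
pics
{'time': 0.0, 'joint_positions': array([ 1.18641643,  0.33289462, -0.06472312,  1.46094864,  0.02159202,
        1.34989373, -0.08852486]), 'joint_vel': array([ 9.94410729e-04,  3.25212447e-04,  4.75720479e-04, -1.17632047e-03,
        1.35542336e-03, -1.30852842e-03,  2.29776373e-05]), 'joint_torque': array([ 8.93438137e-04, -6.23248601e+01,  2.54878902e-02, -3.89902568e+01,
       -6.12929603e-02,  3.95828008e-02,  8.76474496e-05]), 'ee_pos': array([ 0.22106944, -0.58413945,  0.19653632]), 'eef_rot': array([ 9.83682244e-01,  1.79913082e-01, -1.55637949e-04, -7.07613114e-04]), 'ft_force': array([0.04072971, 0.2958704 , 0.23626866]), 'torque': array([ 0.02403044,  0.00715622, -0.03195236]), 'grip_force': 0.0, 'width': 0.08730124658761348}
scene [-0.31596362  0.42193397  1.17134073] [-0.44676287  0.81844125 -0.31568571  0.17578221] 47.06099736634306 284.8753168201139 207.0773185970043
top [0.0265435  0.01700808 1.45667044] [-0.63036231  0.75832832 -0.12993322  0.10343533] 50.72662436948623 282.07473767699327 210.11134923362408
```

View pics/scene0.png

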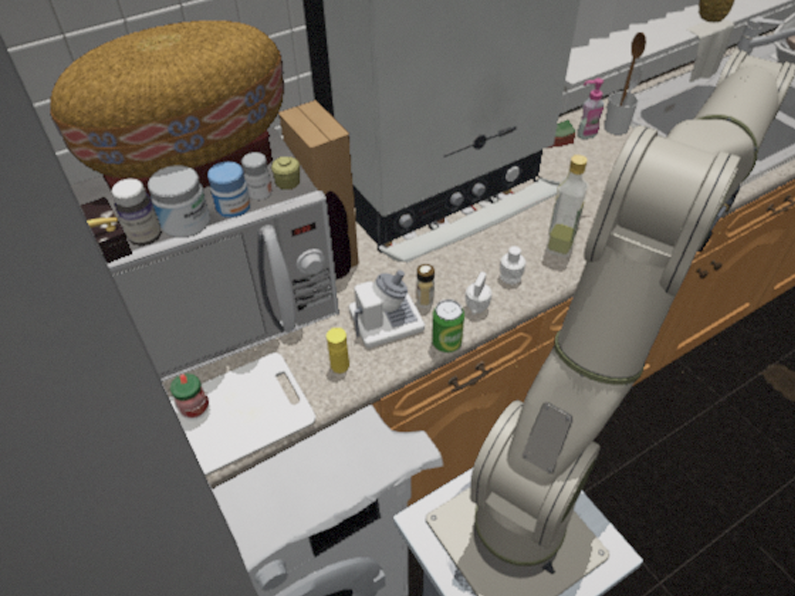

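View pics/top0.png

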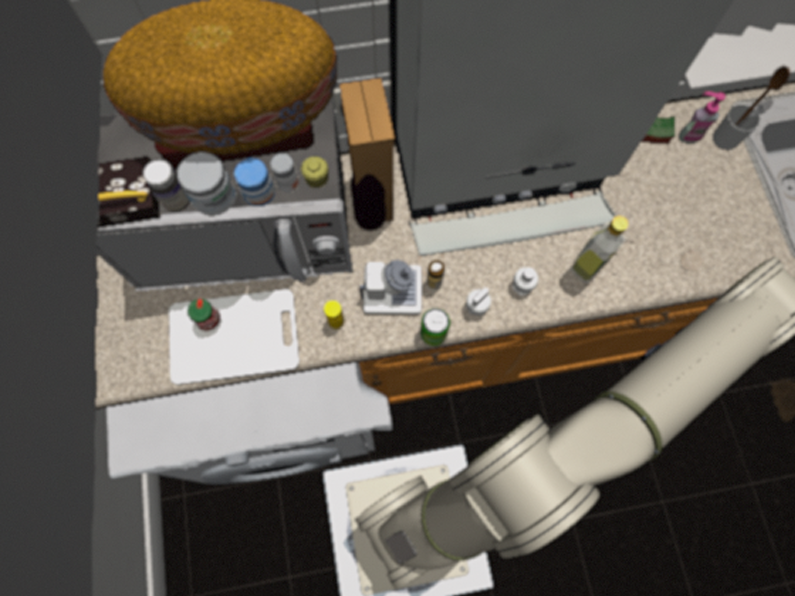

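Top view: the filter is at (392,285) with the grey cap on its head at (400,275), the post to the left of it. The winged new cartridge is at (480,300), and the round-knob old one at (526,280), to be left alone. The dark-lidded spice jar is at (436,270), its yellow look-alike at (333,315), the can at (435,325), the bottle at (600,245), and the board at (232,335) with the jar at (203,312).

Run:
```python
from h import *
pts=[];col=[]
for n in ["scene","top"]:
    c=dict(np.load(n+".npz")); P=cloud(c); m=(c["z_map"]>0); pts.append(P[m]); col.append(c["pixels"][m])
    # check table height
P=np.concatenate(pts);C=np.concatenate(col)
# ortho height map  x 0.3..0.65, y -0.45..0.5 ; 1.25mm
s=0.0015
def ortho(P,C,x0,x1,y0,y1,s,zmax):
    m=(P[:,0]>x0)&(P[:,0]<x1)&(P[:,1]>y0)&(P[:,1]<y1)&(P[:,2]<zmax)&(P[:,2]>-.02)
    p=P[m];cc=C[m];o=np.argsort(p[:,2]);p=p[o];cc=cc[o]
    H=int((x1-x0)/s)+1;W=int((y1-y0)/s)+1
    im=np.zeros((H,W,3),np.uint8);z=np.full((H,W),-1.)
    i=((x1-p[:,0])/s).astype(int);j=((y1-p[:,1])/s).astype(int)
    for k in range(len(p)):
        im[i[k]:i[k]+2,j[k]:j[k]+2]=cc[k]; z[i[k],j[k]]=p[k,2]
    return im,z
im,z=ortho(pts[1],col[1],0.3,0.65,-0.5,0.6,s,0.3)
m=(pts[1][:,2]>0.02)&(pts[1][:,2]<0.3)&(pts[1][:,0]>0.32)&(pts[1][:,0]<0.6)
mask=np.zeros(z.shape,np.uint8);mask[z>0.02]=255
mask=cv2.morphologyEx(mask,cv2.MORPH_CLOSE,np.ones((5,5)))
n,l,st,ce=cv2.connectedComponentsWithStats(mask)
print("table z",np.median(pts[1][(np.abs(pts[1][:,0]-.42)<.02)&(np.abs(pts[1][:,1]+.3)<.05)][:,2]))
for k in range(1,n):
    if st[k,4]<60: continue
    zz=np.where(l==k,z,-1); zm=np.percentile(zz[zz>0.02],97); t=np.argwhere(zz>zm-0.012)
    print(k,"top z %.3f top centre x %.3f y %.3f  x %.3f..%.3f y %.3f..%.3f"%(zm,0.65-t[:,0].mean()*s,0.6-t[:,1].mean()*s,0.65-s*(st[k,1]+st[k,3]),0.65-s*st[k,1],0.6-s*(st[k,0]+st[k,2]),0.6-s*st[k,0]))
c=dict(np.load("top.npz")); a=cv2.resize(c["pixels"][150:255,235:400,::-1],None,fx=4.8,fy=4.8,interpolation=cv2.INTER_CUBIC)
cv2.imwrite("pics/crop1.png",a)
# yellow jar & board
for nm,(u,v) in dict(can=(306,225),cart=(338,211),cap=(281,192),boardmid=(160,240),bl=(122,263),br=(206,258),tl=(124,216),tr=(206,208)).items():
    print(nm,cloud(c)[v,u].round(3))
```

```text
table z -0.0025317775198323567
1 top z 0.298 top centre x 0.630 y 0.332  x 0.611..0.650 y 0.154..0.540
2 top z 0.298 top centre x 0.607 y 0.071  x 0.580..0.650 y 0.013..0.135
3 top z 0.128 top centre x 0.564 y -0.216  x 0.472..0.650 y -0.501..0.012
6 top z 0.295 top centre x 0.596 y 0.161  x 0.584..0.602 y 0.151..0.175
9 top z 0.297 top centre x 0.578 y 0.138  x 0.557..0.586 y 0.124..0.157
10 top z 0.102 top centre x 0.543 y 0.375  x 0.510..0.571 y 0.342..0.403
11 top z 0.093 top centre x 0.498 y -0.386  x 0.469..0.524 y -0.416..-0.359
12 top z 0.110 top centre x 0.489 y 0.078  x 0.467..0.509 y 0.055..0.099
13 top z 0.100 top centre x 0.464 y -0.261  x 0.434..0.491 y -0.291..-0.234
14 top z 0.115 top centre x 0.416 y -0.146  x 0.383..0.451 y -0.180..-0.113
can [ 0.421 -0.144  0.108]
cart [ 0.453 -0.258  0.094]
cap [ 0.54  -0.085  0.124]
boardmid [0.486 0.338 0.015]
bl [0.431 0.469 0.013]
br [0.396 0.194 0.015]
tl [0.592 0.45  0.019]
tr [0.574 0.172 0.008]
```

View pics/crop1.png

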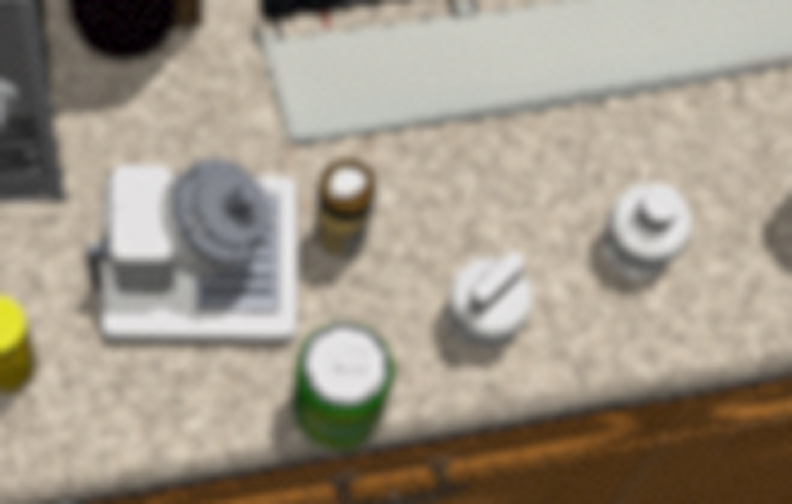

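The crop confirms it: the thin flat wing at (490,295) is the new cartridge, and the round knob at (650,225) is the old one. The filter's foot extends to the right, so its front (-x) points along about world -y.

Run:
```python
from h import *
from scipy.optimize import least_squares
Ps=[];Cs=[]
for n in ["scene","top"]:
    c=dict(np.load(n+".npz")); P=cloud(c); m=c["z_map"]>0; p=P[m]
    b=(np.abs(p[:,0]-.5)<.1)&(np.abs(p[:,1]+.06)<.1); 
    q=p[b&(p[:,2]>.1)&(p[:,2]<.115)&(p[:,1]>-.075)&(p[:,1]<.05)]; print(n,"post",len(q), cv2.minAreaRect(q[:,:2].astype(np.float32)) if len(q)>5 else '')
    f=p[b&(p[:,2]>.018)&(p[:,2]<.034)&(p[:,1]>-.15)]; print("foot",len(f),cv2.minAreaRect(f[:,:2].astype(np.float32)), np.percentile(f,[1,99],axis=0).round(3))
    hi=p[b&(p[:,2]>.118)&(p[:,2]<.2)]; print("cap",len(hi),np.percentile(hi,[0,50,100],axis=0).round(3).tolist())
    w=p[(np.abs(p[:,0]-.462)<.04)&(np.abs(p[:,1]+.262)<.04)&(p[:,2]>.078)]; print("wing",len(w),w.mean(0),cv2.minAreaRect(w[:,:2].astype(np.float32)), np.percentile(w[:,2],95))
    bd=p[(np.abs(p[:,0]-.46)<.08)&(np.abs(p[:,1]+.262)<.08)&(p[:,2]>.045)&(p[:,2]<.07)]; print("body top",len(bd),cv2.minEnclosingCircle(bd[:,:2].astype(np.float32)))
    B=p[(p[:,2]>0.003)&(p[:,2]<.022)&(p[:,0]>.33)&(p[:,0]<.62)&(p[:,1]>.14)&(p[:,1]<.55)]; print("board",len(B),cv2.minAreaRect(B[:,:2].astype(np.float32)),np.percentile(B,[1,50,99],axis=0).round(3).tolist())
    S=p[(np.abs(p[:,0]-.53)<.04)&(np.abs(p[:,1]+.15)<.04)&(p[:,2]>.085)&(p[:,2]<.12)]; print("spice",len(S),np.percentile(S,[2,50,98],axis=0).round(3).tolist())
    np.save(n+"_cap.npy",hi)
hi=np.concatenate([np.load(n+"_cap.npy") for n in ["scene","top"]])
print(hi[np.argsort(-hi[:,2])[:8]].round(3))
```

```text
scene post 332 ((0.5503425002098083, -0.01750864088535309), (0.13625100255012512, 0.06942232698202133), 72.59977722167969)
foot 763 ((0.5036013126373291, -0.040620289742946625), (0.1839972287416458, 0.18297193944454193), 82.6476821899414) [[ 0.407 -0.135  0.018]
 [ 0.598  0.022  0.033]]
cap 323 [[0.504, -0.158, 0.118], [0.545, -0.066, 0.127], [0.6, 0.04, 0.198]]
wing 75 [ 0.45859638 -0.25751763  0.09257632] ((0.46155744791030884, -0.26011401414871216), (0.013941715471446514, 0.04636199772357941), 33.17976760864258) 0.099980740369716
body top 174 ((0.4849485754966736, -0.23274260759353638), 0.06432823091745377)
board 4525 ((0.5039020776748657, 0.2759132385253906), (0.2721570134162903, 0.2296748161315918), 89.76616668701172) [[0.395, 0.166, 0.003], [0.48, 0.291, 0.009], [0.596, 0.41, 0.015]]
spice 147 [[0.522, -0.187, 0.086], [0.536, -0.168, 0.102], [0.561, -0.112, 0.109]]
top post 266 ((0.5516865253448486, -0.018707171082496643), (0.12644731998443604, 0.07015834748744965), 75.33663177490234)
foot 624 ((0.5089067220687866, -0.04508744180202484), (0.17735061049461365, 0.19149041175842285), 80.86131286621094) [[ 0.473 -0.143  0.019]
 [ 0.591  0.006  0.034]]
cap 274 [[0.508, -0.16, 0.118], [0.544, -0.073, 0.125], [0.6, 0.04, 0.194]]
wing 67 [ 0.46148752 -0.26155664  0.09382582] ((0.4632989764213562, -0.2637156546115875), (0.013291709125041962, 0.04570949822664261), 32.955238342285156) 0.10086009312608138
body top 164 ((0.4878564476966858, -0.2345775067806244), 0.06509843468666077)
board 4866 ((0.5060206651687622, 0.3450382351875305), (0.4093279242515564, 0.2285001277923584), 89.8848648071289) [[0.398, 0.155, 0.003], [0.489, 0.321, 0.009], [0.61, 0.536, 0.017]]
spice 141 [[0.523, -0.188, 0.09], [0.539, -0.17, 0.104], [0.561, -0.111, 0.109]]
[[0.6   0.032 0.198]
 [0.599 0.023 0.198]
 [0.6   0.029 0.197]
 [0.596 0.019 0.194]
 [0.6   0.023 0.193]
 [0.596 0.025 0.193]
 [0.595 0.023 0.193]
 [0.599 0.021 0.193]]
```

```bash
cat >> h.py <<'E'
def rel(pos,Rm,p0=None,R0=None):
    "row (tool axes, rad/mm) from the current pose to world TCP pose"
    s=r.read_state(); p0=s["ee_pos"] if p0 is None else p0
    R0=R.from_quat(s["eef_rot"]).as_matrix() if R0 is None else R0
    return np.r_[R.from_matrix(R0.T@Rm).as_rotvec(), R0.T@(np.asarray(pos)-p0)*1000]
def tool(z,y):
    z=np.array(z,float);z/=np.linalg.norm(z);y=np.array(y,float);y-=z*(y@z);y/=np.linalg.norm(y)
    return np.stack([np.cross(y,z),y,z],1)
E
python3 - <<'E'
from h import *
np.set_printoptions(precision=3,suppress=True)
c=dict(np.load("top.npz"));d=dict(np.load("scene.npz"))
p=np.concatenate([cloud(c)[c["z_map"]>0],cloud(d)[d["z_map"]>0]])
for y0 in np.arange(-.35,.2,.05):
    o=[]
    for z0 in (.05,.12,.18,.25,.32,.4,.5,.6):
        q=p[(p[:,1]>y0)&(p[:,1]<y0+.05)&(p[:,2]>z0)&(p[:,2]<z0+.06)&(p[:,0]>.3)]
        o.append(np.percentile(q[:,0],3).round(2) if len(q)>3 else None)
    print(y0.round(2),o)
q=p[(p[:,2]>.15)&(p[:,2]<.27)&(p[:,1]<-.4)&(p[:,0]>.3)&(p[:,0]<.6)]; print("bottle",np.percentile(q,[2,50,98],axis=0))
print(rel([.5,-.2,.36],tool([0,.5,-.866],[0,-.866,-.5])))
E
```

```text
-0.35 [np.float64(0.59), np.float64(0.57), np.float64(0.65), np.float64(0.65), np.float64(0.65), np.float64(0.65), np.float64(0.65), np.float64(0.65)]
-0.3 [np.float64(0.44), np.float64(0.57), np.float64(0.65), np.float64(0.65), np.float64(0.65), np.float64(0.65), np.float64(0.65), np.float64(0.65)]
-0.25 [np.float64(0.45), np.float64(0.57), np.float64(0.65), np.float64(0.65), np.float64(0.65), np.float64(0.65), np.float64(0.65), np.float64(0.65)]
-0.2 [np.float64(0.39), np.float64(0.57), np.float64(0.65), np.float64(0.65), np.float64(0.65), np.float64(0.65), np.float64(0.65), np.float64(0.65)]
-0.15 [np.float64(0.38), np.float64(0.53), np.float64(0.66), np.float64(0.66), np.float64(0.66), np.float64(0.66), np.float64(0.66), np.float64(0.65)]
-0.1 [np.float64(0.5), np.float64(0.52), np.float64(0.71), np.float64(0.73), np.float64(0.73), np.float64(0.95), np.float64(0.95), None]
-0.05 [np.float64(0.51), np.float64(0.7), np.float64(0.71), np.float64(0.73), np.float64(0.73), np.float64(0.95), np.float64(0.77), None]
-0.0 [np.float64(0.53), np.float64(0.59), np.float64(0.59), np.float64(0.6), np.float64(0.6), np.float64(0.66), np.float64(0.73), None]
0.05 [np.float64(0.47), np.float64(0.6), np.float64(0.58), np.float64(0.6), np.float64(0.6), np.float64(0.66), np.float64(0.71), np.float64(0.77)]
0.1 [np.float64(0.57), np.float64(0.56), np.float64(0.56), np.float64(0.56), np.float64(0.59), np.float64(0.65), np.float64(0.7), np.float64(0.75)]
0.15 [np.float64(0.58), np.float64(0.56), np.float64(0.56), np.float64(0.57), np.float64(0.61), np.float64(0.63), np.float64(0.7), np.float64(0.75)]
bottle [[ 0.475 -0.573  0.152]
 [ 0.499 -0.535  0.202]
 [ 0.532 -0.513  0.269]]
[   0.517    0.095    0.353  396.844 -260.798 -163.028]
```

Emit:
apply_moves:
  steps:
    - [0,0,0,40,-30,-100,1]
    - [0,0,0,80,-60,-163,1]
    - [0.5,0.1,0.35,397,-261,-163,1]
    - [0.5,0.1,0.35,397,-261,-163,1]
    - [0.5,0.1,0.35,397,-261,-163,1]
    - [0.5,0.1,0.35,397,-261,-163,1]
    - [0.5,0.1,0.35,397,-261,-163,1]
    - [0.5,0.1,0.35,397,-261,-163,1]
    - [0.5,0.1,0.35,397,-261,-163,1]
    - [0.5,0.1,0.35,397,-261,-163,1]
    - [0.5,0.1,0.35,397,-261,-163,1]
    - [0.5,0.1,0.35,397,-261,-163,1]
    - [0.5,0.1,0.35,397,-261,-163,1]
    - [0.5,0.1,0.35,397,-261,-163,1]
    - [0.5,0.1,0.35,397,-261,-163,1]
    - [0.5,0.1,0.35,397,-261,-163,1]
    - [0.5,0.1,0.35,397,-261,-163,1]
    - [0.5,0.1,0.35,397,-261,-163,1]
    - [0.5,0.1,0.35,397,-261,-163,1]
    - [0.5,0.1,0.35,397,-261,-163,1]
  force: 25

```text
time: 1.77
ee_pos: [0.4999, -0.2006, 0.3602]
eef_rot: [0.968, 0.001, 0.004, -0.251]
ft_force: [-0.3, 0.1, 0.1]
width: 0.0873
grip_force: 0.0
```

```bash
cat >> h.py <<'E'
def wcloud(c):
    h,w=c["z_map"].shape; f=h/2/np.tan(np.radians(c["fovy"])/2)
    v,u=np.mgrid[:h,:w]; x=u-c["cx"];y=v-c["cy"];rr=np.hypot(x,y)+1e-9;t=np.tan(np.minimum(rr/f,1.5))
    z=c["z_map"];P=np.stack([x/rr*t*z,y/rr*t*z,z],-1)
    return P@R.from_quat(c["orientation"]).as_matrix().T+c["position"]
E
python3 - <<'E'
from h import *
np.set_printoptions(precision=3,suppress=True)
s=r.read_state(); print(s["ee_pos"],R.from_quat(s["eef_rot"]).as_matrix(),s["joint_positions"])
c=r.camera("wrist"); np.savez("w1.npz",**c); print(c["position"],R.from_quat(c["orientation"]).as_matrix(),c["fovy"],c["cx"],c["cy"])
cv2.imwrite("pics/w1.png",cv2.resize(c["pixels"][:,:,::-1],None,fx=1.42,fy=1.42,interpolation=cv2.INTER_CUBIC))
E
```

```text
[ 0.5   -0.201  0.36 ] [[ 1.     0.005  0.007]
 [ 0.001 -0.874  0.486]
 [ 0.009 -0.486 -0.874]] [ 0.761  0.322 -0.239  1.242 -0.376  1.829 -1.096]
[ 0.57  -0.291  0.525] [[ 0.005 -0.967 -0.255]
 [-0.874 -0.128  0.469]
 [-0.486  0.221 -0.846]] 65.70646984690485 277.3596858368044 214.91025095453048
```

View pics/w1.png

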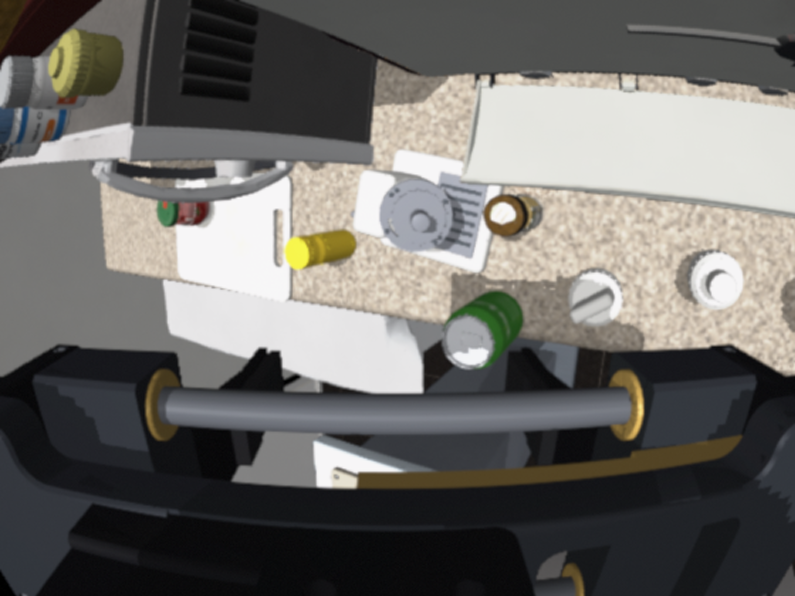

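Run:
```python
from h import *
np.set_printoptions(precision=4,suppress=True)
c=dict(np.load("w1.npz")); P=wcloud(c); z=c["z_map"]
# table, board checks
tab=P[180:195,400:420][z[180:195,400:420]>0]; print("table z",np.median(tab[:,2]))
bd=P[170:190,140:170]; print("board z",np.median(bd[...,2]))
# cap pixels
u,v=415/1.42,213/1.42
Q=P[int(v)-32:int(v)+32,int(u)-36:int(u)+36].reshape(-1,3); 
Q=Q[(Q[:,2]>.085)&(Q[:,2]<.17)]
best=(0,)
rng=np.random.default_rng(0)
for psi in np.radians(np.arange(-130,-50,1)):
    n=np.array([.5*np.cos(psi),.5*np.sin(psi),.866]); d=Q@n
    hst,e=np.histogram(d,np.arange(d.min(),d.max(),.0015)); k=hst[:-1]+hst[1:]
    if k.max()>best[0]: best=(k.max(),np.degrees(psi),e[k.argmax()+1])
print(len(Q),best)
psi=np.radians(best[1]); n=np.array([.5*np.cos(psi),.5*np.sin(psi),.866])
for it in range(4):
    m=np.abs(Q@n-best[2])<.0025 if it==0 else np.abs((Q-c0)@n)<.002
    c0=Q[m].mean(0); n=np.linalg.svd(Q[m]-c0)[2][2]; n*=np.sign(n[2])
print("free normal",n,"tilt",np.degrees(np.arccos(n[2])),"psi",np.degrees(np.arctan2(n[1],n[0])),m.sum())
d=(Q-c0)@n; print(np.histogram(d,np.arange(-.03,.045,.003)))
K=Q[(d>.024)&(d<.036)]; print("knob top",len(K),K.mean(0),np.median((K-c0)@n))
# post top & foot
W=P[z>0]; w=W[(np.abs(W[:,0]-.54)<.09)&(np.abs(W[:,1]+.04)<.13)]
po=w[(w[:,2]>.1)&(w[:,2]<.116)&(w[:,1]>-.06)&(w[:,0]<.6)]; print("post",len(po),cv2.minAreaRect(po[:,:2].astype(np.float32)),np.percentile(po,[1,99],axis=0))
fo=w[(w[:,2]>.018)&(w[:,2]<.032)]; print("foot",len(fo),cv2.minAreaRect(fo[:,:2].astype(np.float32)))
# plane image with sockets coords around best centre guess
np.savez("plane.npz",n=n,c0=c0)
def ortho(cn,ex,ey,s,N):
    g=(np.arange(N)-N/2)*s; X=cn+g[None,:,None]*ex-g[:,None,None]*ey
    Rc=R.from_quat(c["orientation"]).as_matrix(); L=(X-c["position"])@Rc; f=210/np.tan(np.radians(c["fovy"])/2)
    th=np.arctan2(np.hypot(L[...,0],L[...,1]),L[...,2]); a=np.arctan2(L[...,1],L[...,0])
    return cv2.remap(c["pixels"],(c["cx"]+f*th*np.cos(a)).astype(np.float32),(c["cy"]+f*th*np.sin(a)).astype(np.float32),cv2.INTER_CUBIC)
ex=np.cross([0,0,1],n)  # 
ex/=np.linalg.norm(ex); ey=np.cross(n,ex)
cn=K.mean(0)-n*.030
print("centre on disc from knob",cn,"ex",ex,"ey",ey)
a=ortho(cn,ex,ey,.00025,480); b=ortho(np.array([.53,-.05,.026]),np.array([0,-1,0.]),np.array([1,0,0.]),.0005,480)
cv2.imwrite("pics/disc.png",np.hstack([a,b])[:,:,::-1][:, :800])
```

```text
table z 0.0007828275874107726
board z 0.010102111995043128
2907 (np.int64(897), np.float64(-101.0), np.float64(0.09454814938458611))
free normal [-0.0993 -0.4895  0.8663] tilt 29.96701104593623 psi -101.46422290701913 960
(array([ 65,   7,   4,   5,   7,   9,  17, 413, 473, 480, 500,   5,   5,
         2,   7,   8,   3,  17,  16,  85,  72,   0,   0,   0]), array([-0.03 , -0.027, -0.024, -0.021, -0.018, -0.015, -0.012, -0.009,
       -0.006, -0.003, -0.   ,  0.003,  0.006,  0.009,  0.012,  0.015,
        0.018,  0.021,  0.024,  0.027,  0.03 ,  0.033,  0.036,  0.039,
        0.042]))
knob top 173 [ 0.5443 -0.1115  0.1398] 0.029780872030010477
post 1259 ((0.5445302724838257, 0.02179752290248871), (0.10079441964626312, 0.17419667541980743), 20.771841049194336) [[ 0.4738 -0.0568  0.1009]
 [ 0.5888  0.0886  0.1111]]
foot 2798 ((0.5416050553321838, -0.04527045786380768), (0.23929756879806519, 0.16192269325256348), 83.90585327148438)
centre on disc from knob [ 0.5473 -0.0968  0.1138] ex [ 0.98   -0.1988  0.    ] ey [0.1722 0.849  0.4995]
```

View pics/disc.png

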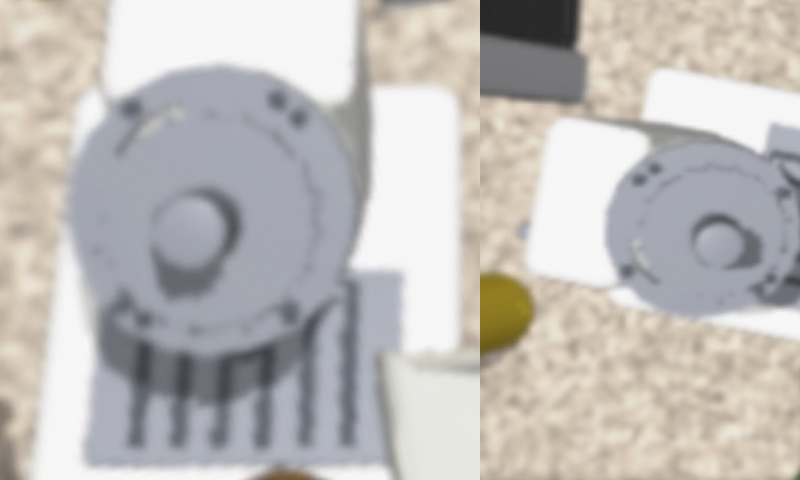

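The rectified view shows the disc and rim with single studs at (130,107) and (290,313) and double studs at (288,108) and (133,310). Disc centre is at about (210,219) and head centre at (215,211). The knob's depth centroid disagrees with that by about 8 mm, so I'll check how the depth lines up with the colour picture.

Run:
```python
from h import *
np.set_printoptions(precision=4,suppress=True)
c=dict(np.load("w1.npz")); P=wcloud(c); pl=np.load("plane.npz"); n,c0=pl["n"],pl["c0"]
D=(P-c0)@n; 
sl=np.s_[int(150)-34:150+34,292-38:292+38]
d=D[sl]
v,u=np.mgrid[150-34:184,292-38:292+38]
k=(d>.027)&(d<.033)&(P[sl][...,2]<.17); print("knob px",u[k].mean()*1.42,v[k].mean()*1.42,k.sum())
for lo,hi in ((.027,.033),(-.0025,.0025),(-.0085,-.0035)):
    m=((d>lo)&(d<hi)).astype(np.uint8)
    nn,l,st,ce=cv2.connectedComponentsWithStats(m); j=1+st[1:,4].argmax()
    print(lo,st[j],ce[j]+[254,116])
rgb=c["pixels"][sl].astype(int)
f=210/np.tan(np.radians(c["fovy"])/2); print("f",f)
h=((d>-.0085)&(d<.0025))
import cv2
im=cv2.resize(np.hstack([c["pixels"][sl],cv2.cvtColor(np.clip((d+.01)*6000,0,255).astype(np.uint8),cv2.COLOR_GRAY2RGB)]),None,fx=5,fy=5,interpolation=cv2.INTER_NEAREST)
cv2.imwrite("pics/align.png",im[:,:,::-1])
```

```text
knob px 426.7356626506024 215.45506024096383 166
0.027 [ 36  34  13  13 142] [296.1197 156.0352]
-0.0025 [ 21  17  40  40 977] [294.2016 152.2764]
-0.0085 [ 13  10  52  52 862] [290.1056 150.2239]
f 325.19226210127806
```

View pics/align.png

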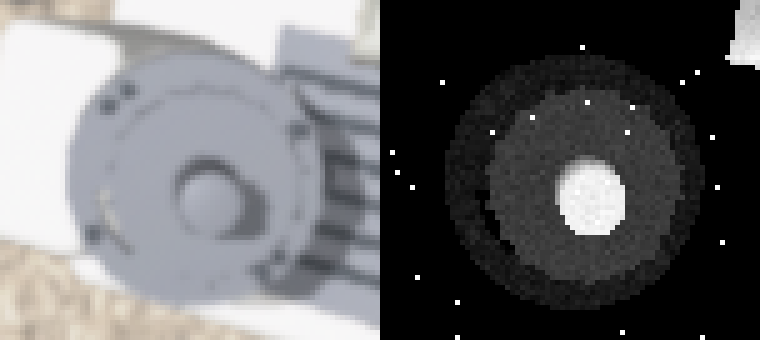

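```bash
cat > fit.py <<'E'
from h import *
np.set_printoptions(precision=4,suppress=True)
c=dict(np.load("w1.npz")); P=wcloud(c); pl=np.load("plane.npz"); n,c0=pl["n"],pl["c0"]
ex=np.cross([0,0,1],n);ex/=np.linalg.norm(ex);ey=np.cross(n,ex)
D=cv2.medianBlur(((P-c0)@n).astype(np.float32),3)
sl=np.s_[116:184,254:330]; d=D[sl];p=P[sl]
def comp(lo,hi):
    m=((d>lo)&(d<hi)).astype(np.uint8); _,l,st,_=cv2.connectedComponentsWithStats(m); m=(l==1+st[1:,4].argmax()); return m
def circ(m):
    q=p[m]-c0; uv=np.stack([q@ex,q@ey],1).astype(np.float32)*1000
    h=cv2.convexHull(uv)[:,0]; A=np.c_[h,np.ones(len(h))]; s=np.linalg.lstsq(A,(h**2).sum(1),rcond=None)[0]
    return s[:2]/2,np.sqrt(s[2]+(s[:2]**2).sum()/4),len(h)
rim=comp(-.009,-.003);disc=comp(-.003,.003);kn=comp(.026,.034)
a=circ(rim);b=circ(disc);k=circ(kn)
print("rim mm",a,"disc",b,"knob top",k, "rim d",np.median(d[rim]))
W=lambda uv,z:c0+ex*uv[0]/1000+ey*uv[1]/1000+n*z
mouth=W(a[0],-.006); print("mouth",mouth,"capknob",W(k[0],.015),"cap disc-based",W(b[0],.015))
np.savez("sock.npz",mouth=mouth,n=n,ex=ex,ey=ey,knob=W((k[0]+b[0])/2,.015))
E
python3 fit.py
python3 - <<'E'
from h import *
s=np.load("sock.npz");n,ex,ey=s["n"],s["ex"],s["ey"]
# grasp point = knob +2 mm along n ; tcp = grasp - 19mm n
T=tool(-n,-ey); g=s["knob"]+n*.001
for off in (.08,0): print(off,rel(g-n*.019+n*off,T).round(3), (g-n*.019+n*off).round(3))
E
```

```text
rim mm (array([9.5277, 6.5005]), np.float64(43.138620521275506), 33) disc (array([21.448 ,  8.7745]), np.float64(43.745065108936664), 12) knob top (array([33.094 , 14.8429]), np.float64(42.196464404746465), 10) rim d -0.005965707
mouth [ 0.5519 -0.0847  0.115 ] capknob [ 0.5743 -0.0926  0.1374] cap disc-based [ 0.5619 -0.0954  0.1343]
0.08 [1.50000e-02 9.10000e-02 1.79000e-01 6.05160e+01 1.66980e+01 1.86578e+02] [ 0.562 -0.124  0.19 ]
0 [1.50000e-02 9.10000e-02 1.79000e-01 6.78770e+01 1.61620e+01 2.66236e+02] [ 0.57  -0.085  0.12 ]
```

```bash
python3 - <<'E'
s=open("fit.py").read()
s=s.replace("def circ(m):\n    q=p[m]-c0;","""zz=c["z_map"].copy();zz[:]=1;ray=(wcloud({**c,"z_map":zz})-c["position"])[sl]
def circ(m,h):
    m=cv2.morphologyEx(m.astype(np.uint8),cv2.MORPH_CLOSE,np.ones((3,3)))>0
    rr=ray[m]; t=(h-(c["position"]-c0)@n)/(rr@n); q=c["position"]+rr*t[:,None]-c0;""").replace("circ(rim)","circ(rim,-.006)").replace("circ(disc)","circ(disc,0)").replace("circ(kn)","circ(kn,.03)")
open("fit.py","w").write(s)
E
python3 fit.py
cat > grab.py <<'E'
from h import *
s=np.load("sock.npz");n,ex,ey=s["n"],s["ex"],s["ey"]
T=tool(-n,-ey); g=s["knob"]+n*.001
for off in (.08,0): print(off,rel(g-n*.019+n*off,T).round(3), (g-n*.019+n*off).round(3))
E
python3 grab.py
```

```text
rim mm (array([-0.8104,  1.9289]), np.float64(36.605019801878406), 49) disc (array([-0.5495, -0.3877]), np.float64(27.101766140853968), 25) knob top (array([ 0.3424, -0.884 ]), np.float64(8.486590091504317), 22) rim d -0.005965707
mouth [ 0.541  -0.0865  0.1127] capknob [ 0.5395 -0.0994  0.1295] cap disc-based [ 0.5387 -0.0988  0.1298]
0.08 [1.50000e-02 9.10000e-02 1.79000e-01 3.14870e+01 2.40510e+01 1.89309e+02] [ 0.533 -0.129  0.183]
0 [1.50000e-02 9.10000e-02 1.79000e-01 3.88480e+01 2.35160e+01 2.68968e+02] [ 0.541 -0.09   0.114]
```

Emit:
apply_moves:
  steps:
    - [0.015,0.091,0.179,31.5,24,189,-0.1]
    - [0.015,0.091,0.179,31.5,24,189,-0.1]
    - [0.015,0.091,0.179,31.5,24,189,-0.1]
    - [0.015,0.091,0.179,31.5,24,189,-0.1]
    - [0.015,0.091,0.179,31.5,24,189,-0.1]
    - [0.015,0.091,0.179,31.5,24,189,-0.1]
    - [0.015,0.091,0.179,31.5,24,189,-0.1]
    - [0.015,0.091,0.179,34,24,215,-0.1]
    - [0.015,0.091,0.179,36,23.7,240,-0.1]
    - [0.015,0.091,0.179,38,23.5,262,-0.1]
    - [0.015,0.091,0.179,38,23.5,262,-0.1]
    - [0.015,0.091,0.179,38,23.5,262,-0.1]

```text
time: 2.82
ee_pos: [0.5407, -0.0944, 0.122]
eef_rot: [0.961, -0.096, 0.026, -0.257]
ft_force: [-0.3, -0.8, 1.4]
width: 0.0395
grip_force: 0.0
```

```bash
python3 grab.py; python3 -c "
from h import *
s=r.read_state();print(s['ft_force'],s['width'],s['joint_positions'].round(3))"
```

```text
0.08 [ 0.0000e+00 -1.0000e-03  1.0000e-03 -5.5700e-01  5.1800e-01 -7.1099e+01] [ 0.533 -0.129  0.183]
0 [ 0.000e+00 -1.000e-03  1.000e-03 -6.260e-01  4.940e-01  8.901e+00] [ 0.541 -0.09   0.114]
[-0.25009164 -0.84330659  1.44098638] 0.03946546872666247 [ 0.67   0.343 -0.291  1.731 -0.445  1.221 -1.195]
```

Emit:
apply_moves:
  steps:
    - [0,0,0,0,0,1,-1]
    - [0,0,0,0,0,1,-1]
    - [0,0,0,0,0,1,-1]
    - [0,0,0,0,0,1,-1]
    - [0,0,0,0,0,1,-1]
    - [0,0,0,0,0,1,-1]
    - [0,0,0,0,0,-15,-1]
    - [0,0,0,0,0,-40,-1]
    - [0,0,0,0,0,-70,-1]
    - [0,0,0,0,0,-100,-1]
    - [0,0,0,0,0,-100,-1]
  force: 25

```text
time: 3.73
ee_pos: [0.5316, -0.1465, 0.2118]
eef_rot: [0.962, -0.097, 0.029, -0.255]
ft_force: [1.4, 0.5, -0.0]
width: 0.0001
grip_force: 0.0
```

Run:
```python
from h import *
np.set_printoptions(precision=3,suppress=True)
T=tool([0,0,-1],[0,-1,0])
print(rel([.45,-.1,.24],T));print(rel([.45,.25,.24],T));print(rel([.45,.25,.06],T))
c=r.camera("scene"); P=cloud(c); m=c["z_map"]>0
# board outline via plane z~.01 in scene & top cams
for n in ("scene","top"):
    c=dict(np.load(n+".npz"));P=cloud(c); px=c["pixels"].astype(int); 
    w=(px.min(-1)>185)&(P[...,0]>.37)&(P[...,0]<.6)&(P[...,1]>.12)&(P[...,1]<.5)&(abs(P[...,2]-.01)<.015)
    m=cv2.morphologyEx(w.astype(np.uint8),cv2.MORPH_OPEN,np.ones((3,3)))>0
    q=P[m]; print(n,m.sum(),np.percentile(q[:,2],50),cv2.minAreaRect(q[:,:2].astype(np.float32)))
```

```text
[ -0.517  -0.059  -0.197 -89.149 -39.506 -10.528]
[  -0.517   -0.059   -0.197 -159.729 -337.287  159.309]
[  -0.517   -0.059   -0.197 -160.946 -247.895  315.538]
scene 3993 0.009263548914370645 ((0.49615469574928284, 0.29097819328308105), (0.23927173018455505, 0.20452405512332916), 88.6872329711914)
top 4115 0.009531901280369182 ((0.5007502436637878, 0.32808515429496765), (0.30612051486968994, 0.20286178588867188), 87.6398696899414)
```

The grip came up empty (width 0), so I'll look at the cap again.

Run:
```python
from h import *
np.set_printoptions(precision=4,suppress=True)
c=r.camera("wrist"); np.savez("w2.npz",**c)
s=np.load("sock.npz"); f=210/np.tan(np.radians(c["fovy"])/2)
def proj(X):
    L=(X-c["position"])@R.from_quat(c["orientation"]).as_matrix(); th=np.arctan2(np.hypot(L[0],L[1]),L[2]);a=np.arctan2(L[1],L[0]); return np.array([c["cx"]+f*th*np.cos(a),c["cy"]+f*th*np.sin(a)])
st=r.read_state()
print("mouth",proj(s["mouth"])*1.42,"knob",proj(s["knob"])*1.42,"tcp",proj(st["ee_pos"])*1.42)
cv2.imwrite("pics/w2.png",cv2.resize(c["pixels"][:,:,::-1],None,fx=1.42,fy=1.42,interpolation=cv2.INTER_CUBIC))
```

```text
mouth [390.5285 294.6125] knob [394.4337 301.4091] tcp [394.3714 351.498 ]
```

View pics/w2.png

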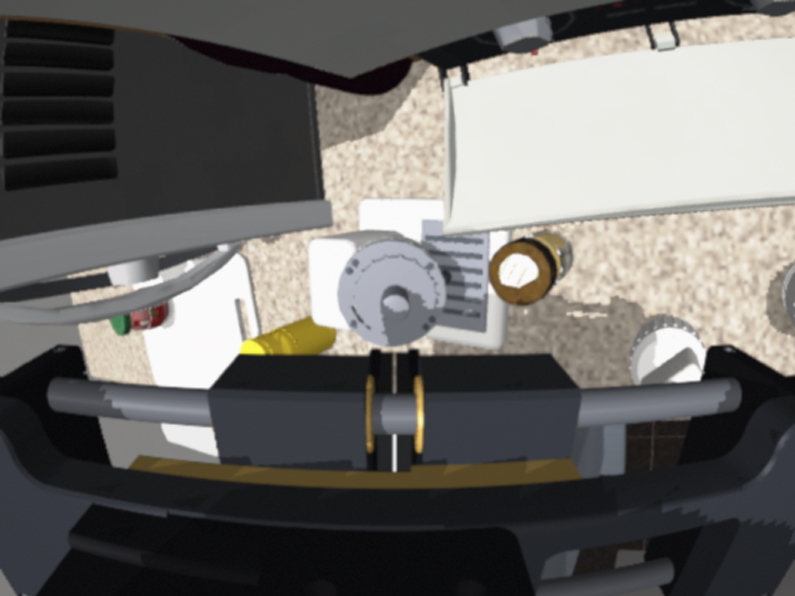

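The cap still sits in the mouth, knob at (395,302), exactly where predicted; the empty fingers are shut at (395,400). I'll go back, grip longer and harder, and check before pulling.

```bash
sed -i 's/(.08,0)/(.08,.006)/' grab.py; python3 grab.py
```

```text
0.08 [ 1.0000e-03 -2.0000e-03  1.0000e-03 -5.0000e-01  2.5000e-01  2.7967e+01] [ 0.533 -0.129  0.183]
0.006 [ 1.00000e-03 -2.00000e-03  1.00000e-03 -6.24000e-01  1.89000e-01
  1.01967e+02] [ 0.54  -0.093  0.119]
```

Emit:
apply_moves:
  steps:
    - [0,0,0,0,0,10,-0.1]
    - [0,0,0,0,0,20,-0.1]
    - [0,0,0,0,0,30,-0.1]
    - [0,0,0,0,0,40,-0.1]
    - [0,0,0,0,0,50,-0.1]
    - [0,0,0,-0.5,0,60,-0.1]
    - [0,0,0,-0.6,0.2,80,-0.1]
    - [0,0,0,-0.6,0.2,100,-0.1]
    - [0,0,0,-0.6,0.2,103,-0.1]
    - [0,0,0,-0.6,0.2,103,-0.1]
    - [0,0,0,-0.6,0.2,103,-0.1]
    - [0,0,0,-0.6,0.2,103,-1]
    - [0,0,0,-0.6,0.2,103,-1]
    - [0,0,0,-0.6,0.2,103,-1]
    - [0,0,0,-0.6,0.2,103,-1]
    - [0,0,0,-0.6,0.2,103,-1]
    - [0,0,0,-0.6,0.2,103,-1]
    - [0,0,0,-0.6,0.2,103,-1]
    - [0,0,0,-0.6,0.2,103,-1]
    - [0,0,0,-0.6,0.2,103,-1]
  force: 40

```text
time: 5.5
ee_pos: [0.54, -0.0921, 0.1179]
eef_rot: [0.961, -0.096, 0.026, -0.257]
ft_force: [0.2, -2.5, 4.6]
width: 0.0147
grip_force: 40.0
```

```bash
python3 grab.py; python3 -c "
from h import *
s=r.read_state();print(s['ft_force'],s['torque'],s['width'],s['grip_force'])"
```

```text
0.08 [ 0.0000e+00 -0.0000e+00  1.0000e-03  5.3200e-01  2.4500e-01 -7.5716e+01] [ 0.533 -0.129  0.183]
0.006 [ 0.000e+00 -0.000e+00  1.000e-03  5.240e-01  2.250e-01 -1.716e+00] [ 0.54  -0.093  0.119]
[ 0.22485909 -2.47405644  4.61225088] [-0.56407787  0.24874067  0.08909321] 0.014701081946208429 40.00171780586243
```

Emit:
apply_moves:
  steps:
    - [0,0,0,0,0,-5,-1]
    - [0,0,0,0,0,-10,-1]
    - [0,0,0,0,0,-15,-1]
    - [0,0,0,0,0,-20,-1]
    - [0,0,0,0,0,-20,-1]
  force: 40

```text
time: 5.92
ee_pos: [0.5382, -0.1024, 0.1359]
eef_rot: [0.961, -0.096, 0.026, -0.257]
ft_force: [0.1, 0.0, -0.5]
width: 0.0146
grip_force: 40.0
```

Run:
```python
from h import *
np.set_printoptions(precision=4,suppress=True)
c=r.camera("wrist"); np.savez("w3.npz",**c)
s=np.load("sock.npz");n,ex,ey=s["n"],s["ex"],s["ey"]
P=wcloud(c);d=P-s["mouth"];h=d@n;rad=np.hypot(d@ex,d@ey)
print(np.histogram(h[rad<.045],np.arange(-.03,.05,.003)))
st=r.read_state();print(st["ee_pos"],st["width"],st["grip_force"],st["ft_force"])
cv2.imwrite("pics/w3.png",cv2.resize(c["pixels"][100:300,160:400,::-1],None,fx=3.2,fy=3,interpolation=cv2.INTER_CUBIC))
```

```text
(array([ 208,  301,  184,   37,   49,   39,   37,   60,   49, 1215, 1265,
          1,    0,    0,    0,    0,   11,   76, 2107,  878,   48,   44,
         42,   51,   49,   51]), array([-0.03 , -0.027, -0.024, -0.021, -0.018, -0.015, -0.012, -0.009,
       -0.006, -0.003, -0.   ,  0.003,  0.006,  0.009,  0.012,  0.015,
        0.018,  0.021,  0.024,  0.027,  0.03 ,  0.033,  0.036,  0.039,
        0.042,  0.045,  0.048]))
[ 0.5381 -0.102   0.1354] 0.014928438063989215 39.99981701374054 [ 0.8286  0.0414 -0.5803]
```

View pics/w3.png

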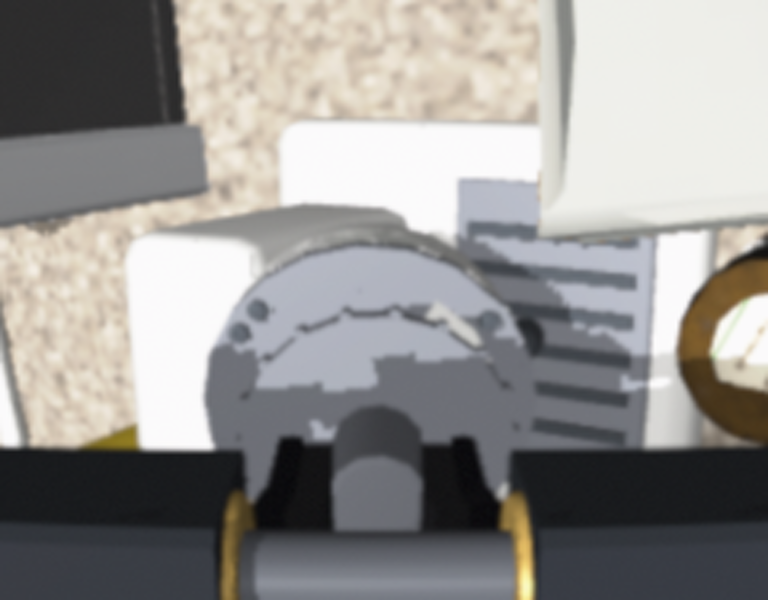

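The cap is following the pull (disc plane about 19 mm up), but the knob sits forward of the pads. I'll measure its offset in tool axes.

Run:
```python
from h import *
np.set_printoptions(precision=4,suppress=True)
c=dict(np.load("w3.npz"));st=r.read_state();Rt=R.from_quat(st["eef_rot"]).as_matrix()
L=(wcloud(c)-st["ee_pos"])@Rt*1000
m=(np.abs(L[...,1])<13)&(np.abs(L[...,0])<30)&(L[...,2]>-60)&(L[...,2]<12)
for lo in range(-60,12,4):
    k=m&(L[...,2]>lo)&(L[...,2]<=lo+4); q=L[k]
    if len(q)>3: print(lo,len(q),"x",np.percentile(q[:,0],[3,50,97]),"y",np.percentile(q[:,1],[3,50,97]))
for v in range(225,285,6):
    print(v,[tuple(L[v,u].round().astype(int)) for u in range(266,292,5)])
```

```text
-60 81 x [ 9.1057  9.6968 11.1594] y [-12.646    7.7627  12.4903]
-56 98 x [ 6.0648  9.7213 11.1369] y [-12.5192   7.5865  12.5946]
-52 118 x [ 6.1756  9.9064 11.5246] y [-12.7992   7.2004  12.6508]
-48 116 x [ 3.8263  9.8422 11.5038] y [-12.6432   6.8857  12.3894]
-44 68 x [ 9.5094 10.0244 11.6924] y [-12.5159   7.5517  12.8228]
-40 98 x [-0.6406  9.9445 11.6899] y [-12.7775   6.943   12.5982]
-36 95 x [ 2.7531  9.9278 11.6729] y [-12.4798  -7.8356  12.2312]
-32 706 x [-5.2441  1.9068 10.2394] y [-9.1887 -0.2169  9.7352]
-28 131 x [ 2.3197  8.357  10.2583] y [-11.5177  -0.2184  10.5354]
-24 72 x [4.9145 8.113  9.2805] y [-7.4113 -0.7579  6.4489]
-20 66 x [4.4954 8.1084 9.0227] y [-7.5912 -0.4842  7.088 ]
-16 69 x [4.2749 7.9268 9.1814] y [-7.6658 -0.197   6.7505]
-12 60 x [4.0102 8.1366 9.1536] y [-7.9757 -1.0652  6.9967]
-8 60 x [3.8869 7.8859 9.1217] y [-8.1204 -0.4827  7.1453]
-4 159 x [ 2.9322 12.6717 25.8271] y [-12.2929  -1.3926  12.1614]
0 1386 x [ 2.0068 15.8589 26.6612] y [-12.2949   0.4107  12.1835]
4 41 x [24.2057 26.388  27.9942] y [-11.7942  -0.183   11.34  ]
225 [(np.i
[... 1946 characters left out ...]
(-1), np.int64(-30)), (np.int64(0), np.int64(1), np.int64(-30)), (np.int64(0), np.int64(4), np.int64(-29)), (np.int64(0), np.int64(7), np.int64(-29))]
273 [(np.int64(-4), np.int64(-7), np.int64(-29)), (np.int64(-4), np.int64(-4), np.int64(-29)), (np.int64(-3), np.int64(-1), np.int64(-30)), (np.int64(-3), np.int64(1), np.int64(-30)), (np.int64(-3), np.int64(4), np.int64(-30)), (np.int64(-4), np.int64(7), np.int64(-29))]
279 [(np.int64(33), np.int64(-4), np.int64(-110)), (np.int64(33), np.int64(-2), np.int64(-111)), (np.int64(33), np.int64(-1), np.int64(-111)), (np.int64(33), np.int64(0), np.int64(-111)), (np.int64(34), np.int64(2), np.int64(-111)), (np.int64(33), np.int64(3), np.int64(-110))]
```

Run:
```python
from h import *
np.set_printoptions(precision=3,suppress=True)
T=tool([0,0,-1],[0,-1,0])
for p in ([.47,-.1,.24],[.46,.27,.24],[.46,.27,.06],[.46,.27,.03]): print(p,rel(p,T))
```

```text
[0.47, -0.1, 0.24] [ -0.521  -0.053  -0.195 -67.026 -42.27  -96.457]
[0.46, 0.27, 0.24] [  -0.521   -0.053   -0.195 -150.09  -354.831   83.56 ]
[0.46, 0.27, 0.06] [  -0.521   -0.053   -0.195 -150.235 -264.967  239.523]
[0.46, 0.27, 0.03] [  -0.521   -0.053   -0.195 -150.26  -249.989  265.517]
```

Emit:
apply_moves:
  steps:
    - [0,0,0,0,0,-25,-1]
    - [0,0,0,0,0,-50,-1]
    - [0,0,0,-10,-5,-75,-1]
    - [-0.1,0,-0.05,-25,-15,-90,-1]
    - [-0.2,-0.02,-0.08,-45,-30,-96,-1]
    - [-0.3,-0.03,-0.12,-67,-42,-96,-1]
    - [-0.4,-0.04,-0.15,-75,-73,-78,-1]
    - [-0.521,-0.053,-0.195,-84,-104,-60,-1]
    - [-0.521,-0.053,-0.195,-92,-135,-42,-1]
    - [-0.521,-0.053,-0.195,-100,-167,-24,-1]
    - [-0.521,-0.053,-0.195,-108,-198,-6,-1]
    - [-0.521,-0.053,-0.195,-117,-229,12,-1]
    - [-0.521,-0.053,-0.195,-125,-261,30,-1]
    - [-0.521,-0.053,-0.195,-134,-292,48,-1]
    - [-0.521,-0.053,-0.195,-142,-323,66,-1]
    - [-0.521,-0.053,-0.195,-150,-355,84,-1]
    - [-0.521,-0.053,-0.195,-150,-355,84,-1]
    - [-0.521,-0.053,-0.195,-150,-355,84,-1]
    - [-0.521,-0.053,-0.195,-150,-355,84,-1]
  force: 40

```text
time: 7.55
ee_pos: [0.4597, 0.2704, 0.2391]
eef_rot: [1.0, 0.001, -0.001, 0.0]
ft_force: [0.2, -0.5, -0.8]
width: 0.0146
grip_force: 40.0
```

Run:
```python
from h import *
np.set_printoptions(precision=3,suppress=True)
T=tool([0,0,-1],[0,-1,0])
for p in ([.46,.27,.06],[.46,.27,.028]): print(p,rel(p,T))
c=r.camera("wrist");np.savez("w4.npz",**c);st=r.read_state();Rt=R.from_quat(st["eef_rot"]).as_matrix()
print(st["ee_pos"],st["width"],st["joint_positions"])
W=wcloud(c);L=(W-st["ee_pos"])@Rt*1000
k=(np.abs(L[...,1])<25)&(L[...,0]>-5)&(L[...,0]<30)&(L[...,2]>-8)&(L[...,2]<15);q=L[k];A=np.c_[q[:,:2],np.ones(len(q))];print("disc plane",len(q),np.linalg.lstsq(A,q[:,2],rcond=None)[0],np.percentile(q,[3,50,97],axis=0))
j=W[(W[...,2]>.085)&(W[...,2]<.12)&(W[...,1]>.32)&(W[...,1]<.43)&(W[...,0]>.48)&(W[...,0]<.585)];print("jar",len(j),np.percentile(j,[3,50,97],axis=0))
b=W[(np.abs(W[...,2]-.01)<.006)&(c["pixels"].min(-1)>170)&(W[...,1]>.1)&(W[...,0]>.38)&(W[...,0]<.59)];print("board",len(b),np.percentile(b,[1,50,99],axis=0))
```

```text
[0.46, 0.27, 0.06] [  0.      0.001   0.001   0.568   0.412 179.064]
[0.46, 0.27, 0.028] [  0.      0.001   0.001   0.615   0.41  211.064]
[0.46  0.27  0.239] 0.014785346643332406 [ 0.072  0.182 -0.77   1.606  0.127  1.407 -2.282]
disc plane 2905 [0.053 0.006 0.699] [[ -0.921 -23.133  -2.072]
 [ 12.257  -0.091   1.412]
 [ 25.628  22.808   4.043]]
jar 2197 [[0.521 0.35  0.091]
 [0.545 0.374 0.097]
 [0.569 0.399 0.099]]
board 25428 [[0.406 0.178 0.008]
 [0.495 0.314 0.01 ]
 [0.588 0.471 0.012]]
```

Emit:
apply_moves:
  steps:
    - [0,0,0,0.5,0.4,35,-1]
    - [0,0,0,0.5,0.4,70,-1]
    - [0,0,0,0.5,0.4,105,-1]
    - [0,0,0,0.5,0.4,140,-1]
    - [0,0,0,0.5,0.4,170,-1]
    - [0,0,0,0.5,0.4,190,-1]
    - [0,0,0,0.5,0.4,200,-1]
    - [0,0,0,0.5,0.4,205,-1]
    - [0,0,0,0.5,0.4,210,-1]
    - [0,0,0,0.5,0.4,212,-1]
    - [0,0,0,0.5,0.4,212,-1]
    - [0,0,0,0.5,0.4,212,-1]

```text
time: 8.6
ee_pos: [0.461, 0.2707, 0.0285]
eef_rot: [1.0, 0.0, 0.001, -0.0]
ft_force: [0.8, -1.0, -0.8]
width: 0.0146
grip_force: 40.0
```

```bash
python3 -c "
from h import *
s=r.read_state();print(s['ft_force'],s['torque'],s['width'],s['ee_pos'])"
```

```text
[ 0.83671017 -0.9807148  -0.81965714] [ 0.05813223 -0.00211521 -0.00863908] 0.014617896921695742 [0.46099077 0.27066357 0.0285223 ]
```

Not quite in contact; I'll lower it in small steps and release.

Emit:
apply_moves:
  steps:
    - [0,0,0,0,0,0.8,-1]
    - [0,0,0,0,0,1.6,-1]
    - [0,0,0,0,0,1.6,-1]
    - [0,0,0,0,0,1.6,-0.2]
    - [0,0,0,0,0,1.6,-0.2]
    - [0,0,0,0,0,1.6,-0.2]
    - [0,0,0,0,0,1.6,-0.2]
    - [0,0,0,0,0,1.6,-0.2]
    - [0,0,0,0,0,-10,-0.2]
    - [0,0,0,0,0,-30,-0.2]
    - [0,0,0,0,0,-70,-0.2]
    - [0,0,0,0,0,-110,-0.2]
    - [0,0,0,0,0,-110,-0.2]

```text
time: 9.68
ee_pos: [0.4631, 0.2731, 0.1457]
eef_rot: [1.0, 0.001, 0.004, -0.003]
ft_force: [0.0, 1.8, 1.0]
width: 0.0348
grip_force: 0.0
```

Run:
```python
from h import *
np.set_printoptions(precision=3,suppress=True)
c=r.camera("wrist");W=wcloud(c);st=r.read_state();print(st["ee_pos"],st["joint_positions"])
m=(np.abs(W[...,0]-.461)<.045)&(np.abs(W[...,1]-.27)<.045)
print(np.histogram(W[m][:,2],np.arange(-.001,.08,.003)))
k=W[m&(W[...,2]>.051)&(W[...,2]<.061)];d=W[m&(W[...,2]>.022)&(W[...,2]<.030)];print("knob top",len(k),np.percentile(k,[3,50,97],axis=0),"disc",np.percentile(d,[3,50,97],axis=0))
A=np.c_[d[:,:2],np.ones(len(d))];print("disc slope",np.linalg.lstsq(A,d[:,2],rcond=None)[0])
# target cartridge pre-grasp
a=np.radians(-147); T=tool([0,0,-1],[np.cos(a),np.sin(a),0])
for p in ([.45,.1,.3],[.44,-.22,.3]): print(p,rel(p,T))
```

```text
[0.462 0.272 0.142] [ 0.055  0.254 -0.766  1.743  0.189  1.212 -2.33 ]
(array([   0,    0,   23, 4611,  478,    0,    0,    8,  154, 1784,   16,
         10,   14,    8,   15,   10,   14,   15,   42,  262,    2,    0,
          0,    0,    0,    0]), array([-0.001,  0.002,  0.005,  0.008,  0.011,  0.014,  0.017,  0.02 ,
        0.023,  0.026,  0.029,  0.032,  0.035,  0.038,  0.041,  0.044,
        0.047,  0.05 ,  0.053,  0.056,  0.059,  0.062,  0.065,  0.068,
        0.071,  0.074,  0.077]))
knob top 317 [[0.454 0.264 0.053]
 [0.462 0.271 0.057]
 [0.47  0.279 0.058]] disc [[0.438 0.247 0.026]
 [0.464 0.271 0.027]
 [0.485 0.295 0.028]]
disc slope [-0.001  0.     0.027]
[0.45, 0.1, 0.3] [  -0.006   -0.004    0.996  -11.532  171.506 -158.315]
[0.44, -0.22, 0.3] [  -0.006   -0.004    0.996  -21.893  491.493 -159.476]
```

Emit:
apply_moves:
  steps:
    - [0,0,0,0,0,-40,0.5]
    - [0,0,0,0,10,-80,0.5]
    - [0,0,0.1,-5,40,-120,0.5]
    - [0,0,0.2,-10,80,-140,0.5]
    - [0,0,0.3,-12,120,-140,0.5]
    - [0,0,0.4,-14,160,-140,0.5]
    - [0,0,0.5,-15,200,-140,0.5]
    - [0,0,0.6,-16,240,-140,0.5]
    - [0,0,0.7,-17,280,-140,0.5]
    - [0,0,0.8,-18,320,-140,0.5]
    - [0,0,0.9,-20,360,-140,0.5]
    - [0,0,1.0,-21,400,-140,0.5]
    - [0,0,1.0,-22,440,-140,0.5]
    - [0,0,1.0,-22,480,-140,0.5]
    - [0,0,1.0,-22,510,-140,0.5]
    - [0,0,1.0,-22,520,-140,0.5]
    - [0,0,1.0,-22,520,-140,0.5]
    - [0,0,1.0,-22,520,-140,0.5]

```text
time: 11.23
ee_pos: [0.4388, -0.249, 0.2769]
eef_rot: [0.878, -0.479, -0.001, -0.0]
ft_force: [-0.4, -0.5, 1.6]
width: 0.0653
grip_force: 0.0
```

```bash
cat > cart.py <<'E'
from h import *
np.set_printoptions(precision=4,suppress=True)
c=r.camera("wrist");np.savez("w5.npz",**c);st=r.read_state();print(st["ee_pos"],R.from_quat(st["eef_rot"]).as_matrix(),st["joint_positions"])
W=wcloud(c)
n=(np.abs(W[...,0]-.463)<.05)&(np.abs(W[...,1]+.262)<.05)
t=n&(W[...,2]>.092)&(W[...,2]<.104); l,lab,s,ce=cv2.connectedComponentsWithStats(t.astype(np.uint8)); t=lab==1+s[1:,4].argmax()
q=W[t];print("wing",len(q),np.median(q[:,2]),cv2.minAreaRect(q[:,:2].astype(np.float32)),q.mean(0))
v=np.linalg.svd(q[:,:2]-q[:,:2].mean(0),full_matrices=False)[2][0];print("wing angle",np.degrees(np.arctan2(v[1],v[0])))
b=n&(W[...,2]>.055)&(W[...,2]<.064);q=W[b];print("body top",len(q),cv2.minEnclosingCircle(q[:,:2].astype(np.float32)))
for nm,x,y in (("old",.498,-.386),("spice",.54,-.168),("can",.416,-.146)):
    q=W[(np.abs(W[...,0]-x)<.05)&(np.abs(W[...,1]-y)<.05)&(W[...,2]>.085)]; print(nm,len(q),np.percentile(q,[3,50,97],axis=0).round(3).tolist() if len(q) else '')
E
python3 cart.py
```

```text
[ 0.4391 -0.2482  0.2771] [[ 0.5424 -0.8401 -0.001 ]
 [-0.8401 -0.5424  0.0013]
 [-0.0016  0.0001 -1.    ]] [ 0.6586  0.047  -0.2421  1.6311  0.0106  1.4663 -2.1526]
wing 450 0.09827259082549072 ((0.4654850661754608, -0.2635329067707062), (0.013945537619292736, 0.04264204576611519), 32.1529541015625) [ 0.4658 -0.2633  0.0981]
wing angle 123.04893444790791
body top 1022 ((0.4654900133609772, -0.26277652382850647), 0.028506282716989517)
old 434 [[0.488, -0.398, 0.088], [0.5, -0.386, 0.091], [0.512, -0.375, 0.092]]
spice 3359 [[0.501, -0.217, 0.098], [0.531, -0.193, 0.125], [0.588, -0.147, 0.416]]
can 1627 [[0.396, -0.179, 0.089], [0.427, -0.161, 0.109], [0.45, -0.134, 0.115]]
```

Run:
```python
from h import *
np.set_printoptions(precision=3,suppress=True)
a=np.radians(-146.95); T=tool([0,0,-1],[np.cos(a),np.sin(a),0])
for z in (.12,.064): print(rel([.4655,-.263,z],T))
```

```text
[  0.      0.002  -0.004  27.014 -14.163 157.084]
[  0.      0.002  -0.004  27.105 -14.171 213.084]
```

Emit:
apply_moves:
  steps:
    - [0,0.002,-0.004,10,-5,30,0.2]
    - [0,0.002,-0.004,20,-10,60,0.2]
    - [0,0.002,-0.004,27,-14,90,0.2]
    - [0,0.002,-0.004,27,-14,125,0.2]
    - [0,0.002,-0.004,27,-14,145,0.2]
    - [0,0.002,-0.004,27,-14,157,0.2]
    - [0,0.002,-0.004,27,-14,175,0.2]
    - [0,0.002,-0.004,27,-14,195,0.2]
    - [0,0.002,-0.004,27,-14,208,0.2]
    - [0,0.002,-0.004,27,-14,213,0.2]
    - [0,0.002,-0.004,27,-14,213,0.2]
    - [0,0.002,-0.004,27,-14,213,0.2]

```text
time: 12.28
ee_pos: [0.4659, -0.2644, 0.0654]
eef_rot: [0.879, -0.477, 0.001, 0.0]
ft_force: [0.2, 0.2, 0.5]
width: 0.0523
grip_force: 0.0
```

Emit:
apply_moves:
  steps:
    - [0,0,0,0,0,0,-1]
    - [0,0,0,0,0,0,-1]
    - [0,0,0,0,0,0,-1]
    - [0,0,0,0,0,0,-1]
    - [0,0,0,0,0,0,-1]
    - [0,0,0,0,0,0,-1]
    - [0,0,0,0,0,0,-1]
    - [0,0,0,0,0,0,-1]
    - [0,0,0,0,0,0,-1]
    - [0,0,0,0,0,0,-1]
  force: 50

```text
time: 13.12
ee_pos: [0.4651, -0.2648, 0.0643]
eef_rot: [0.879, -0.477, 0.001, 0.0]
ft_force: [0.6, 0.1, -0.5]
width: 0.0132
grip_force: 50.0
```

Run:
```python
from h import *
np.set_printoptions(precision=4,suppress=True)
s=r.read_state();print(s["ee_pos"],R.from_quat(s["eef_rot"]).as_matrix(),s["width"],s["ft_force"],s["torque"])
k=np.load("sock.npz");n,ex,ey,M=k["n"],k["ex"],k["ey"],k["mouth"]
# cartridge y in tool = tool y; TCP sits 64 mm above underside
th=np.radians(127.7+90); T=tool(-n,np.cos(th)*ex+np.sin(th)*ey)
print("T",T)
Z=.064+s["ee_pos"][2]-.064
print("lift",rel(s["ee_pos"]+[0,0,.15],R.from_quat(s["eef_rot"]).as_matrix()))
for h in (.06,.03): print(h,rel(M+n*(h+s["ee_pos"][2]),T), M+n*(h+s["ee_pos"][2]))
```

```text
[ 0.4651 -0.2648  0.0643] [[ 0.5445 -0.8388  0.0005]
 [-0.8388 -0.5445 -0.0013]
 [ 0.0014  0.0003 -1.    ]] 0.013171504344921895 [ 0.5606  0.1276 -0.4729] [ 0.1934 -0.1182 -0.0588]
T [[ 0.4631 -0.8807  0.0993]
 [-0.7933 -0.3619  0.4895]
 [-0.3952 -0.3055 -0.8663]]
lift [   0.        0.        0.        0.2051    0.0439 -149.9999]
0.06 [   0.3441   -0.3959    0.1153  -63.7011 -117.1073 -156.2327] [ 0.5286 -0.1474  0.2204]
0.03 [   0.3441   -0.3959    0.1153  -74.4335 -127.6091 -130.261 ] [ 0.5316 -0.1327  0.1944]
```

Emit:
apply_moves:
  steps:
    - [0,0,0,0,0,-10,-1]
    - [0,0,0,0,0,-35,-1]
    - [0,0,0,0,0,-70,-1]
    - [0,0,0,0,0,-105,-1]
    - [0,0,0,0,0,-135,-1]
    - [0,0,0,0,-10,-150,-1]
    - [0.06,-0.07,0.02,-12,-30,-153,-1]
    - [0.13,-0.15,0.04,-25,-50,-156,-1]
    - [0.2,-0.23,0.07,-38,-70,-156,-1]
    - [0.27,-0.31,0.09,-50,-92,-156,-1]
    - [0.344,-0.396,0.115,-60,-110,-156,-1]
    - [0.344,-0.396,0.115,-63.7,-117,-156,-1]
    - [0.344,-0.396,0.115,-63.7,-117,-156,-1]
    - [0.344,-0.396,0.115,-63.7,-117,-156,-1]
    - [0.344,-0.396,0.115,-63.7,-117,-156,-1]

```text
time: 14.37
ee_pos: [0.5285, -0.1474, 0.221]
eef_rot: [0.821, -0.509, -0.089, -0.241]
ft_force: [-0.2, 0.1, -0.9]
width: 0.0132
grip_force: 50.0
```

```bash
cat > pre.py <<'E'
from h import *
np.set_printoptions(precision=4,suppress=True)
c=r.camera("wrist");np.savez("w6.npz",**c);st=r.read_state();Rt=R.from_quat(st["eef_rot"]).as_matrix();print(st["ee_pos"],st["joint_positions"],st["width"])
k=np.load("sock.npz");n,ex,ey,M=k["n"],k["ex"],k["ey"],k["mouth"]
L=(wcloud(c)-st["ee_pos"])@Rt*1000
def show(nm,m):
    q=L[m];print(nm,len(q),np.percentile(q,[2,50,98],axis=0).round(1).tolist() if len(q)>4 else '')
show("wing top",(np.abs(L[...,1])<8)&(np.abs(L[...,0])<26)&(L[...,2]>-38)&(L[...,2]<-30))
b=(np.hypot(L[...,0],L[...,1])<33)&(np.abs(L[...,2]-4)<3)
q=L[b];show("body top",b)
if len(q)>50: A=np.c_[q[:,:2],np.ones(len(q))];print("body-top plane",np.linalg.lstsq(A,q[:,2],rcond=None)[0]); print(cv2.minEnclosingCircle(q[:,:2].astype(np.float32)))
d=wcloud(c)-M;h=d@n*1000;rad=np.hypot(d@ex,d@ey)*1000
m=(np.abs(h)<3)&(rad<45);q=np.stack([d[m]@ex,d[m]@ey],1)*1000;print("rim pts",len(q),"med h",np.median(h[m]))
far=q[(np.hypot(*q.T)>33)]
hull=cv2.convexHull(q[np.hypot(*q.T)<41].astype(np.float32))[:,0]
from scipy.optimize import least_squares
s=least_squares(lambda x:np.hypot(hull[:,0]-x[0],hull[:,1]-x[1])-37,[0,0],loss="soft_l1",f_scale=.5);print("rim centre off",s.x,np.abs(s.fun).mean(),len(hull), hull[np.argsort(np.arctan2(hull[:,1],hull[:,0]))][::4].round().tolist())
cv2.imwrite("pics/w6.png",cv2.resize(c["pixels"][100:300,160:400,::-1],None,fx=3.2,fy=3,interpolation=cv2.INTER_CUBIC))
E
python3 pre.py
```

```text
[ 0.5286 -0.1474  0.221 ] [ 0.7314  0.2893 -0.261   1.5771 -0.4286  1.4478 -2.1173] 0.013129031239085662
wing top 1234 [[-3.6, -7.0, -35.3], [9.2, -0.2, -33.7], [20.0, 6.5, -30.5]]
body top 2091 [[-8.8, -25.0, 2.5], [9.4, -2.6, 4.1], [23.6, 23.6, 6.8]]
body-top plane [0.0267 0.0048 4.0942]
((0.040656719356775284, -1.1976982355117798), 27.0507755279541)
rim pts 1453 med h 0.17362568661168626
rim centre off [-0.3968  0.2806] 0.2220266875647871 33 [[-34.0, -13.0], [-27.0, -25.0], [-4.0, -36.0], [6.0, -36.0], [23.0, -29.0], [35.0, -9.0], [36.0, -2.0], [30.0, 21.0], [22.0, 28.0]]
```

View pics/w6.png

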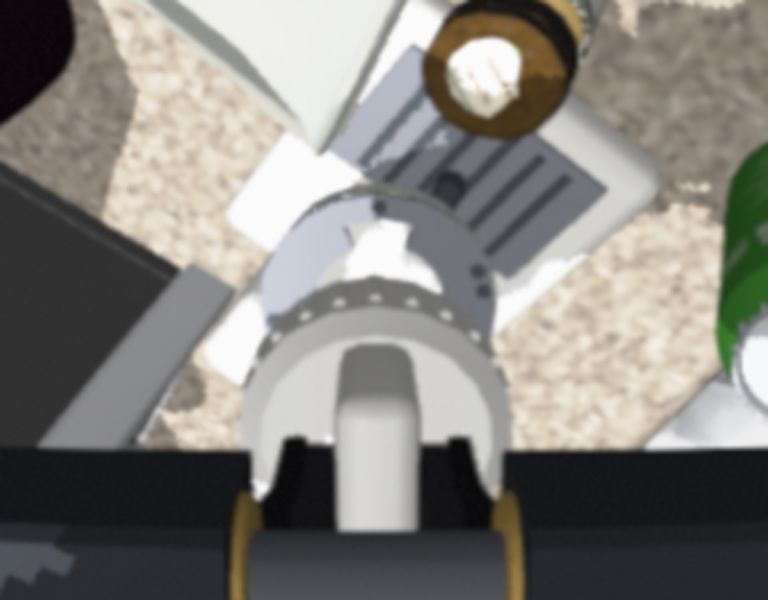

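Pre-insertion view: the single notch stud at (380,207) lies straight ahead of the wing (x≈376), with the double lock studs to the right at (480,280). So the wing is aligned with the notch.

```bash
cat > ins.py <<'E'
from h import *
import sys
np.set_printoptions(precision=3,suppress=True)
k=np.load("sock.npz");n,ex,ey,M=k["n"],k["ex"],k["ey"],k["mouth"]
th=np.radians(127.7+90+float(sys.argv[1])); T=tool(-n,np.cos(th)*ex+np.sin(th)*ey)
th0=np.radians(127.7+90);C=M-.0004*ex+.0003*ey+.001*T[:,0]
s=r.read_state();print("ft",s["ft_force"],"along n",s["ft_force"]@n,"tq",s["torque"],"w",s["width"],s["joint_positions"][6], "t",s["time"])
for h in map(float,sys.argv[2:]): print(h,rel(C+n*(h+64.1)/1000 if 0 else C+n*(h/1000+.0641),T))
E
python3 ins.py 0 5 0 -22
```

```text
ft [ 0.713  0.37  -1.147] along n -1.2453005994143096 tq [-0.717  0.157  0.01 ] w 0.013129031239085662 -2.117329632130438 t 14.4167
5.0 [ 0.002 -0.003  0.002  0.585  0.146 55.76 ]
0.0 [ 0.002 -0.003  0.002  0.572  0.138 60.76 ]
-22.0 [ 0.002 -0.003  0.002  0.517  0.105 82.76 ]
```

Emit:
apply_moves:
  steps:
    - [0,0,0,0.6,0,15,-1]
    - [0,0,0,0.6,0.1,30,-1]
    - [0,0,0,0.6,0.1,45,-1]
    - [0,0,0,0.6,0.1,55,-1]
    - [0,0,0,0.6,0.1,60,-1]
    - [0,0,0,0.6,0.1,64,-1]
    - [0,0,0,0.6,0.1,67,-1]
    - [0,0,0,0.6,0.1,70,-1]
    - [0,0,0,0.6,0.1,73,-1]
    - [0,0,0,0.6,0.1,73,-1]
    - [0,0,0,0.6,0.1,73,-1]

```text
time: 15.33
ee_pos: [0.5359, -0.1123, 0.1567]
eef_rot: [0.82, -0.51, -0.09, -0.242]
ft_force: [0.5, -0.6, -2.2]
width: 0.013
grip_force: 50.0
```

```bash
python3 ins.py 0 -22
```

```text
ft [ 0.463 -0.636 -2.239] along n -1.6737358645505716 tq [-0.762  0.144  0.036] w 0.012973130933087546 -2.1128145364322415 t 15.3333
-22.0 [ 0.     0.     0.    -0.253 -0.229  9.143]
```

Going in freely; on to the shoulder.

Emit:
apply_moves:
  steps:
    - [0,0,0,-0.2,-0.2,2,-1]
    - [0,0,0,-0.2,-0.2,4,-1]
    - [0,0,0,-0.2,-0.2,6,-1]
    - [0,0,0,-0.2,-0.2,8,-1]
    - [0,0,0,-0.2,-0.2,9.5,-1]
    - [0,0,0,-0.2,-0.2,10.5,-1]
    - [0,0,0,-0.2,-0.2,10.5,-1]
    - [0,0,0,-0.2,-0.2,10.5,-1]

```text
time: 16.0
ee_pos: [0.5376, -0.1075, 0.1487]
eef_rot: [0.82, -0.51, -0.089, -0.242]
ft_force: [-1.5, -2.6, 6.1]
width: 0.0136
grip_force: 50.0
```

```bash
python3 ins.py 0 -22;  python3 ins.py -75 -22
```

```text
ft [-1.462 -2.607  6.13 ] along n 6.732087284626705 tq [-0.378  0.463  0.201] w 0.013628581124247604 -2.1128763803880086 t 16.0
-22.0 [-0.001 -0.001  0.    -0.36   0.543 -0.357]
ft [-1.462 -2.607  6.13 ] along n 6.732087284626705 tq [-0.378  0.463  0.201] w 0.013628581124247604 -2.1128763803880086 t 16.0
-22.0 [-0.002 -0.     1.309 -1.101  1.508 -0.359]
```

Emit:
apply_moves:
  steps:
    - [0,0,0.09,0,0.1,0,-1]
    - [0,0,0.18,0,0.2,0,-1]
    - [0,0,0.27,0,0.3,0,-1]
    - [0,0,0.36,0,0.4,0,-1]
    - [0,0,0.45,-0.1,0.5,0,-1]
    - [0,0,0.54,-0.1,0.5,0,-1]
    - [0,0,0.63,-0.2,0.6,0,-1]
    - [0,0,0.72,-0.2,0.7,0,-1]
    - [0,0,0.81,-0.3,0.7,0,-1]
    - [0,0,0.9,-0.4,0.8,0,-1]
    - [0,0,0.99,-0.4,0.8,0,-1]
    - [0,0,1.08,-0.5,0.9,0,-1]
    - [0,0,1.17,-0.6,0.9,0,-1]
    - [0,0,1.26,-0.7,1,0,-1]
    - [0,0,1.32,-0.7,1,0,-1]
    - [0,0,1.36,-0.7,1,0,-1]
    - [0,0,1.36,-0.7,1,0,-1]
    - [0,0,1.36,-0.7,1,0,-1]
  force: 55

```text
time: 17.5
ee_pos: [0.4984, -0.1459, 0.0868]
eef_rot: [-0.376, 0.878, 0.238, 0.173]
ft_force: [-1.2, -1.1, -0.4]
width: 0.0031
grip_force: 0.0
```

```bash
python3 ins.py -75 -22
```

```text
ft [-1.179 -1.127 -0.377] along n 0.3424030982889739 tq [-0.593  0.099 -0.033] w 0.0030962932359295116 -2.602605141317472 t 17.5
-22.0 [  0.031   0.069   0.094 -76.879  13.404 -25.498]
```

The last joint hit its limit (tool +z drives it negative) and the hand slid off. I'll check everything in one montage.

Run:
```python
from h import *
np.set_printoptions(precision=3,suppress=True)
t=r.camera("top");s=r.camera("scene");w=r.camera("wrist");np.savez("t7.npz",**t);np.savez("s7.npz",**s);np.savez("w7.npz",**w)
f=lambda i,a:cv2.resize(i,a,interpolation=cv2.INTER_CUBIC)
A=f(t["pixels"][150:255,240:380],(400,300));B=f(s["pixels"][170:275,230:370],(400,300));C=f(w["pixels"][60:300,110:430],(400,300));D=f(t["pixels"],(400,300))
cv2.imwrite("pics/m7.png",np.vstack([np.hstack([A,B]),np.hstack([C,D])])[:,:,::-1])
st=r.read_state();print(st)
```

```text
{'time': 17.65, 'joint_positions': array([-0.353,  0.87 ,  1.338,  1.836, -1.198,  1.75 , -2.603]), 'joint_vel': array([-0.016, -0.02 ,  0.004, -0.04 , -0.002,  0.009, -0.   ]), 'joint_torque': array([  1.095, -50.833,  27.145, -20.283,  -1.216,   2.446,  -0.011]), 'ee_pos': array([ 0.497, -0.147,  0.087]), 'eef_rot': array([-0.375,  0.879,  0.237,  0.173]), 'ft_force': array([-0.201, -0.173, -0.006]), 'torque': array([-0.516,  0.087,  0.033]), 'grip_force': 0.0, 'width': 0.00038644753570031933}
```

View pics/m7.png

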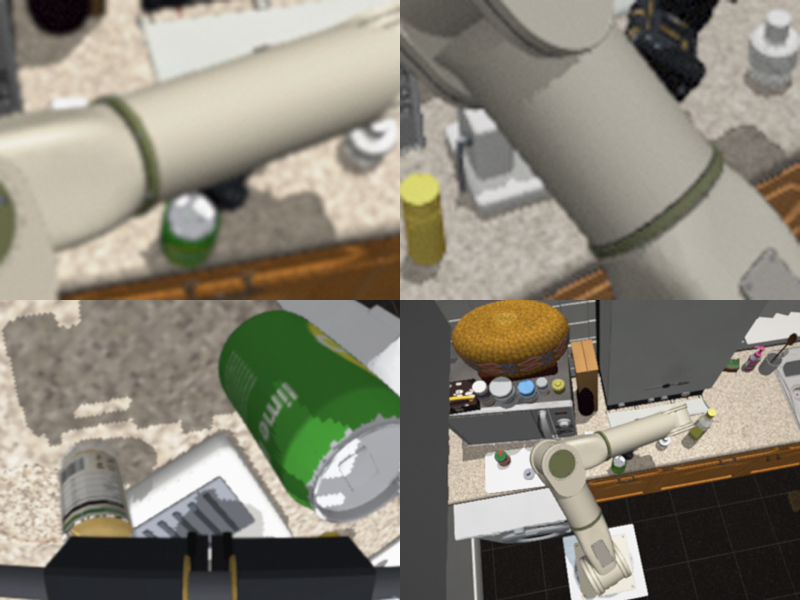

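Montage: the elbow has swung out over the board. The can (190,220 top left), the spice jar (95,490 bottom left), the old cartridge (370,140) and the bottle all look upright. The hand is down between the can and the filter, so I'll back out along the tool axis first.

Emit:
apply_moves:
  steps:
    - [0,0,0,0,0,-15,-1]
    - [0,0,0,0,0,-30,-1]
    - [0,0,0,0,0,-50,-1]
    - [0,0,0,0,0,-70,-1]
    - [0,0,0,0,0,-90,-1]
    - [0,0,0,0,0,-110,-1]
    - [0,0,0,0,0,-130,-1]
    - [0,0,0,0,0,-130,-1]

```text
time: 18.32
ee_pos: [0.4727, -0.2314, 0.1861]
eef_rot: [-0.386, 0.873, 0.238, 0.18]
ft_force: [0.7, -0.1, -0.1]
width: 0.0004
grip_force: 0.0
```

Run:
```python
from h import *
np.set_printoptions(precision=3,suppress=True)
st=r.read_state();print(st["ee_pos"],R.from_quat(st["eef_rot"]).as_matrix(),st["joint_positions"],st["ft_force"])
a=np.radians(-90);T=tool([0,0,-1],[np.cos(a),np.sin(a),0])
print(rel([.45,-.2,.35],T))
```

```text
[ 0.473 -0.231  0.186] [[-0.637 -0.76   0.131]
 [-0.588  0.588  0.555]
 [-0.499  0.276 -0.822]] [-0.161  0.757  1.34   1.647 -1.051  1.888 -2.603] [ 0.673 -0.071 -0.12 ]
[  -0.459    0.606   -2.222  -85.773   80.969 -120.2  ]
```

Run:
```python
from h import *
np.set_printoptions(precision=3,suppress=True)
k=np.load("sock.npz");n,ex,ey=k["n"],k["ex"],k["ey"]
st=r.read_state();R0=R.from_quat(st["eef_rot"]).as_matrix()
print("current theta",np.degrees(np.arctan2(R0[:,1]@ey,R0[:,1]@ex)))
print(rel([.49,-.22,.36],tool(-n,-ey)))
```

```text
current theta 149.54432224625737
[  -0.069    0.077   -2.102 -104.465   41.567 -134.276]
```

Emit:
apply_moves:
  steps:
    - [0,0,-0.11,-12,5,-17,-1]
    - [0,0,-0.22,-24,10,-34,-1]
    - [-0.01,0.01,-0.33,-36,15,-50,-1]
    - [-0.01,0.02,-0.44,-48,20,-67,-1]
    - [-0.02,0.02,-0.55,-60,25,-84,-1]
    - [-0.02,0.03,-0.66,-72,30,-100,-1]
    - [-0.03,0.03,-0.77,-85,35,-117,-1]
    - [-0.03,0.04,-0.88,-104,41.5,-134,-1]
    - [-0.04,0.04,-1.0,-104,41.5,-134,-1]
    - [-0.04,0.04,-1.1,-104,41.5,-134,-1]
    - [-0.04,0.04,-1.2,-104,41.5,-134,-1]
    - [-0.05,0.05,-1.31,-104,41.5,-134,-1]
    - [-0.05,0.05,-1.42,-104,41.5,-134,-1]
    - [-0.05,0.06,-1.53,-104,41.5,-134,-1]
    - [-0.06,0.06,-1.64,-104,41.5,-134,-1]
    - [-0.06,0.07,-1.75,-104,41.5,-134,-1]
    - [-0.06,0.07,-1.86,-104,41.5,-134,0]
    - [-0.07,0.08,-1.98,-104,41.5,-134,0]
    - [-0.07,0.08,-2.1,-104,41.5,-134,0.2]
    - [-0.07,0.08,-2.1,-104,41.5,-134,0.2]

```text
time: 19.98
ee_pos: [0.4902, -0.2182, 0.357]
eef_rot: [0.962, -0.095, 0.025, -0.256]
ft_force: [0.2, 0.5, -0.3]
width: 0.0192
grip_force: 0.0
```

```bash
cat > look.py <<'E'
from h import *
np.set_printoptions(precision=3,suppress=True)
c=r.camera("wrist");np.savez("w8.npz",**c);st=r.read_state();print(st["time"],st["ee_pos"],st["joint_positions"],st["width"])
k=np.load("sock.npz");n,ex,ey,M=k["n"],k["ex"],k["ey"],k["mouth"]
W=wcloud(c);d=W-M;h=d@n*1000;a=d@ex*1000;b=d@ey*1000;rad=np.hypot(a,b)
print("h hist",np.histogram(h[rad<26],np.arange(-30,110,5)))
m=((h>64)&(h<90)&(rad<40)).astype(np.uint8);_,l,s,_=cv2.connectedComponentsWithStats(m)
if s.shape[0]>1:
    m=l==1+s[1:,4].argmax();hm=np.median(h[m]);m&=np.abs(h-hm)<4;q=np.stack([a[m],b[m]],1).astype(np.float32)
    v=np.linalg.svd(q-q.mean(0),full_matrices=False)[2][0];print("wing top h",hm,len(q),"angle",np.degrees(np.arctan2(v[1],v[0]))%180,cv2.minAreaRect(q))
m=(h>30)&(h<45)&(rad<40)
if m.sum()>30:
    q=W[m];hm=np.median(h[m]);m&=np.abs(h-hm)<4;q=np.stack([a[m],b[m]],1);A=np.c_[q,np.ones(len(q))]
    print("body top h",hm,"slope",np.linalg.lstsq(A,h[m],rcond=None)[0],cv2.minEnclosingCircle(q.astype(np.float32)))
for nm,x,y,z0 in (("old",.498,-.386,.08),("spice",.54,-.168,.09),("can",.416,-.146,.1)):
    q=W[(np.abs(W[...,0]-x)<.05)&(np.abs(W[...,1]-y)<.05)&(W[...,2]>z0)&(W[...,2]<.125)]; print(nm,len(q),np.percentile(q,[5,50,95],axis=0).round(3).tolist() if len(q)>4 else '')
E
python3 look.py
```

```text
20.0333 [ 0.49  -0.218  0.357] [-0.088  0.367  1.009  1.369 -0.725  1.894 -0.955] 0.023200113613400953
h hist (array([  0,   0,   0,   0,   0,   0,   0,   0,   0,   0,   2,   4,  18,
       597,  94,   8,  16,   9,  14,  11,  65, 347,   0,   0,   0,   0,
         0]), array([-30, -25, -20, -15, -10,  -5,   0,   5,  10,  15,  20,  25,  30,
        35,  40,  45,  50,  55,  60,  65,  70,  75,  80,  85,  90,  95,
       100, 105]))
wing top h 76.38668381165026 408 angle 68.62691 ((0.887421190738678, -4.398124694824219), (44.06336975097656, 14.399151802062988), 68.76995849609375)
body top h 38.54767648862683 slope [-0.004  0.011 38.388] ((1.3893760442733765, -2.8761191368103027), 28.111085891723633)
old 357 [[0.489, -0.397, 0.087], [0.501, -0.386, 0.09], [0.512, -0.375, 0.092]]
spice 1381 [[0.532, -0.21, 0.099], [0.561, -0.178, 0.107], [0.588, -0.146, 0.124]]
can 1222 [[0.404, -0.175, 0.102], [0.426, -0.149, 0.109], [0.448, -0.123, 0.115]]
```

The cartridge is seated (wing top at 76 mm) and has turned to 16° short of locked. I'll regrip with the hand half turned, so the last joint has room.

```bash
cat > reg.py <<'E'
from h import *
import sys
np.set_printoptions(precision=3,suppress=True)
k=np.load("sock.npz");n,ex,ey,M=k["n"],k["ex"],k["ey"],k["mouth"]
th=np.radians(float(sys.argv[1]));T=tool(-n,np.cos(th)*ex+np.sin(th)*ey)
C=M+ex*float(sys.argv[2])/1000+ey*float(sys.argv[3])/1000
s=r.read_state();print("along n",s["ft_force"]@n,"tq n",s["torque"]@n,s["joint_positions"],"w",s["width"],s["grip_force"])
for h in map(float,sys.argv[4:]): print(h,C+n*h/1000,rel(C+n*h/1000,T))
E
python3 reg.py -21.4 0.5 -2 130 42
```

```text
along n -0.7045512711115541 tq n 0.022492254149848612 [-0.088  0.367  1.009  1.369 -0.725  1.894 -0.955] w 0.023200113613400953 0.0
130.0 [ 0.528 -0.152  0.224] [  0.      0.002  -1.203  24.323   3.109 150.885]
42.0 [ 0.537 -0.109  0.148] [  0.      0.002  -1.203  24.474   2.977 238.885]
```

Emit:
apply_moves:
  steps:
    - [0,0,-0.12,3,0,0,0.1]
    - [0,0,-0.24,6,1,0,0.1]
    - [0,0,-0.36,10,1,0,0.1]
    - [0,0,-0.48,14,2,10,0.1]
    - [0,0,-0.6,18,2,30,0.1]
    - [0,0,-0.72,22,3,50,0.1]
    - [0,0,-0.84,24,3,75,0.1]
    - [0,0,-0.96,24,3,100,0.1]
    - [0,0,-1.08,24,3,125,0.1]
    - [0,0,-1.203,24,3,140,0.1]
    - [0,0,-1.203,24,3,140,0.1]
    - [0,0,-1.203,24,3,140,0.1]

```text
time: 21.03
ee_pos: [0.5268, -0.1565, 0.2331]
eef_rot: [0.849, 0.46, 0.164, -0.199]
ft_force: [0.0, 0.4, -0.6]
width: 0.0479
grip_force: 0.0
```

```bash
cat >> look.py <<'E'
from scipy.optimize import least_squares
hm=cv2.medianBlur(h.astype(np.float32),3);m=(np.abs(hm)<3)&(rad<42)
zz=np.ones_like(h,dtype=np.float32);ray=wcloud({**c,"z_map":zz})-c["position"]
t=-((c["position"]-M)@n)/(ray@n);X=(c["position"]+ray*t[...,None]-M)*1000
q=np.stack([X[m]@ex,X[m]@ey],1);hu=cv2.convexHull(q.astype(np.float32))[:,0]
s=least_squares(lambda x:np.hypot(hu[:,0]-x[0],hu[:,1]-x[1])-37,[0,0],loss="soft_l1",f_scale=.5);print("rim",m.sum(),s.x,np.median(s.fun),np.median(h[m]))
E
python3 look.py; python3 reg.py -21.4 0.5 -2 42
```

```text
21.0833 [ 0.527 -0.157  0.234] [-0.071  0.335  0.757  1.591 -0.682  1.588  0.197] 0.04771300536189704
h hist (array([   1,   17,    0,    0,    0,    3,   10,   10,   18,   21,   20,
         37,   73, 1416,  142,   17,   25,   20,   19,   27,  146,  714,
          0,    0,    0,    0,    0]), array([-30, -25, -20, -15, -10,  -5,   0,   5,  10,  15,  20,  25,  30,
        35,  40,  45,  50,  55,  60,  65,  70,  75,  80,  85,  90,  95,
       100, 105]))
wing top h 76.30727058419609 850 angle 68.700836 ((1.26216459274292, -3.4698028564453125), (43.130977630615234, 13.331772804260254), 68.91206359863281)
body top h 38.44501833313049 slope [-0.003  0.007 38.254] ((1.620263695716858, -2.0207362174987793), 27.53811264038086)
old 0 
spice 1162 [[0.532, -0.193, 0.105], [0.579, -0.166, 0.119], [0.589, -0.142, 0.125]]
can 321 [[0.424, -0.176, 0.101], [0.436, -0.168, 0.108], [0.445, -0.158, 0.115]]
rim 1034 [ 0.01  -0.173] -0.16744529921736273 0.2071150152117639
along n 0.20615212550039186 tq n 0.03804837651128673 [-0.071  0.335  0.757  1.591 -0.682  1.588  0.197] w 0.04771300536189704 0.0
42.0 [ 0.537 -0.109  0.148] [-0.002  0.002 -0.005  0.332  0.164 98.885]
```

```bash
python3 reg.py -21.3 1.3 -2.8 42; python3 reg.py -40 1.3 -2.8 42
```

```text
along n 0.20615212550039186 tq n 0.03804837651128673 [-0.071  0.335  0.757  1.591 -0.682  1.588  0.197] w 0.04771300536189704 0.0
42.0 [ 0.538 -0.11   0.148] [-0.002  0.002 -0.007 -0.116  1.203 98.884]
along n 0.20615212550039186 tq n 0.03804837651128673 [-0.071  0.335  0.757  1.591 -0.682  1.588  0.197] w 0.04771300536189704 0.0
42.0 [ 0.538 -0.11   0.148] [-0.001  0.003  0.32  -0.116  1.203 98.884]
```

Emit:
apply_moves:
  steps:
    - [0,0,-0.007,0,1.2,20,0.1]
    - [0,0,-0.007,0,1.2,40,0.1]
    - [0,0,-0.007,0,1.2,60,0.1]
    - [0,0,-0.007,0,1.2,75,0.1]
    - [0,0,-0.007,0,1.2,88,0.1]
    - [0,0,-0.007,0,1.2,95,0.1]
    - [0,0,-0.007,0,1.2,98,0.1]
    - [0,0,-0.007,0,1.2,98,0.1]
    - [0,0,-0.007,0,1.2,98,-1]
    - [0,0,-0.007,0,1.2,98,-1]
    - [0,0,-0.007,0,1.2,98,-1]
    - [0,0,-0.007,0,1.2,98,-1]
    - [0,0,-0.007,0,1.2,98,-1]
    - [0,0,-0.007,0,1.2,98,-1]
    - [0,0,-0.007,0,1.2,98,-1]
    - [0,0,-0.007,0,1.2,98,-1]
    - [0,0,-0.007,0,1.2,98,-1]
    - [0,0,-0.007,0,1.2,98,-1]
  force: 45

```text
time: 22.58
ee_pos: [0.5374, -0.109, 0.1475]
eef_rot: [0.846, 0.466, 0.165, -0.198]
ft_force: [0.0, -0.5, 1.2]
width: 0.0133
grip_force: 45.0
```

```bash
python3 reg.py -40 1.3 -2.8 42
```

```text
along n 1.2882745821707997 tq n -0.033642067594538506 [-0.127  0.369  0.71   1.736 -0.73   1.407  0.24 ] w 0.013260939931945553 44.997514486312866
42.0 [ 0.538 -0.11   0.148] [-0.003  0.003  0.333 -0.338  0.451 -0.49 ]
```

Emit:
apply_moves:
  steps:
    - [0,0,0.05,0,0,0,-1]
    - [0,0,0.1,0,0,0,-1]
    - [0,0,0.15,0,0,0,-1]
    - [0,0,0.2,0,0,0,-1]
    - [0,0,0.25,0,0,0,-1]
    - [0,0,0.28,0,0,0,-1]
    - [0,0,0.31,0,0,0,-1]
    - [0,0,0.31,0,0,0,-1]
    - [0,0,0.31,0,0,0,-1]

```text
time: 23.33
ee_pos: [0.5375, -0.1086, 0.1479]
eef_rot: [0.908, 0.331, 0.133, -0.221]
ft_force: [-0.3, 1.5, 6.1]
width: 0.0134
grip_force: 45.1
```

```bash
python3 reg.py -37.3 1.3 -2.8 42
```

```text
along n 4.610461058839004 tq n 0.18095265770992294 [-0.163  0.38   0.757  1.738 -0.748  1.418 -0.055] w 0.01342364362486964 45.09198188781738
42.0 [ 0.538 -0.11   0.148] [-0.003  0.003 -0.022 -0.64   0.84  -0.378]
```

Emit:
apply_moves:
  steps:
    - [0,0,-0.015,0,0,0,-1]
    - [0,0,-0.015,0,0,0,-1]
    - [0,0,-0.015,0,0,0,0.1]
    - [0,0,-0.015,0,0,0,0.1]
    - [0,0,-0.015,0,0,0,0.1]
    - [0,0,-0.015,0,0,0,0.1]
    - [0,0,-0.015,0,0,0,0.1]
    - [0,0,-0.015,0,0,0,0.1]
    - [0,0,-0.015,0,0,-15,0.1]
    - [0,0,-0.015,0,0,-40,0.1]
    - [0,0,-0.015,0,0,-70,0.1]
    - [0,0,-0.015,0,0,-100,0.1]
    - [0,0,-0.015,0,0,-130,0.1]
    - [0,0,-0.015,0,0,-160,0.1]
    - [0,0,-0.015,0,0,-160,0.1]
    - [0,0,-0.015,0,0,-160,0.1]

```text
time: 24.67
ee_pos: [0.5222, -0.1886, 0.287]
eef_rot: [0.906, 0.336, 0.135, -0.219]
ft_force: [1.4, 0.5, -1.5]
width: 0.0475
grip_force: 0.0
```

```bash
python3 look.py
python3 - <<'E'
from h import *
np.set_printoptions(precision=3,suppress=True)
for n in ("scene","top"):
    c=r.camera(n);W=cloud(c)
    for nm,x,y,z0,z1 in (("knob",.462,.271,.048,.07),("jar",.545,.374,.085,.11),("can",.416,-.146,.1,.125),("spice",.53,-.168,.095,.112),("old",.5,-.386,.08,.1),("bottle",.505,-.54,.2,.28)):
        q=W[(np.abs(W[...,0]-x)<.045)&(np.abs(W[...,1]-y)<.045)&(W[...,2]>z0)&(W[...,2]<z1)]
        print(n,nm,len(q),np.median(q,axis=0) if len(q) else '')
E
```

```text
24.7167 [ 0.522 -0.187  0.286] [-0.048  0.355  0.819  1.476 -0.693  1.717 -0.08 ] 0.048022503706667025
h hist (array([   0,    0,    0,    0,    0,    0,    0,    0,    0,    0,    0,
          0,   64, 1048,    9,    9,   12,    9,    9,   10,  181,  385,
          0,    0,    0,    0,    0]), array([-30, -25, -20, -15, -10,  -5,   0,   5,  10,  15,  20,  25,  30,
        35,  40,  45,  50,  55,  60,  65,  70,  75,  80,  85,  90,  95,
       100, 105]))
wing top h 75.49545543037028 563 angle 52.407593 ((1.274601936340332, -0.44709205627441406), (41.92906951904297, 13.209861755371094), 52.17068099975586)
body top h 37.546780076991126 slope [-0.009 -0.003 37.301] ((0.7502756714820862, -0.7007585167884827), 27.59657859802246)
old 0 
spice 1796 [[0.534, -0.211, 0.104], [0.573, -0.175, 0.112], [0.588, -0.147, 0.124]]
can 562 [[0.394, -0.176, 0.101], [0.416, -0.156, 0.109], [0.449, -0.124, 0.115]]
rim 773 [ 0.406 -0.02 ] -0.3692215279338136 0.17438222532570818
scene knob 39 [0.456 0.273 0.055]
scene jar 319 [0.539 0.377 0.096]
scene can 309 [ 0.413 -0.143  0.108]
scene spice 121 [ 0.539 -0.17   0.104]
scene old 0 
scene bottle 311 [ 0.501 -0.538  0.232]
top knob 26 [0.458 0.27  0.054]
top jar 242 [0.542 0.375 0.096]
top can 11 [ 0.438 -0.127  0.106]
top spice 121 [ 0.542 -0.173  0.104]
top old 0 
top bottle 329 [ 0.504 -0.541  0.229]
```

```bash
python3 -c "
from h import *
print(r.read_state()['ft_force']); print(r.close_job())"
```

```text
[-0.11400894  0.70119167 -0.9969393 ]
the job is handed in; nothing more can be done
None
```

The job is handed in, with no verdict shown: the cap stands knob up on the board, and the new cartridge measures fully seated and within about 1° of locked; I couldn't read the catches directly. The hand slipped off mid-turn when the last joint ran to its limit (it read -2.603 against -2.6), which may count as a range violation, and the old cartridge was out of view in the final check.

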